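Make up the cheese order: full cases stacked, empties returned, bottles stood up

TASK

Make up the order on the cheese counter: the four closed wooden cases look alike but some are full and some are empty, so lift each one to feel its weight, then stack all the full ones squarely in one column in the middle of the small wooden board and lay the empty ones flat, side by side, in the steel returns tray. Pick up every fallen stoneware bottle and stand it upright on the slate, well clear of its edges. Leave everything else on the counter where it is.

Things in the scene. Friction and masses are not known exactly. Their poses are not given: they have to be found in the camera images.
- case_1: closed plain plywood cheese case, 140 (x) x 64 (y) x 60 mm high, lid fastened; origin at the centre of its underside, z up. The four look the same: an empty one weighs about 0.10 kg, a full one 0.40 to 0.45 kg, which only lifting tells. Two or three of the four are full. They start flat on the counter
- case_2: closed plain plywood cheese case, 140 (x) x 64 (y) x 60 mm high, lid fastened; origin at the centre of its underside, z up. The four look the same: an empty one weighs about 0.10 kg, a full one 0.40 to 0.45 kg, which only lifting tells. Two or three of the four are full. They start flat on the counter
- case_3: closed plain plywood cheese case, 140 (x) x 64 (y) x 60 mm high, lid fastened; origin at the centre of its underside, z up. The four look the same: an empty one weighs about 0.10 kg, a full one 0.40 to 0.45 kg, which only lifting tells. Two or three of the four are full. They start flat on the counter
- case_4: closed plain plywood cheese case, 140 (x) x 64 (y) x 60 mm high, lid fastened; origin at the centre of its underside, z up. The four look the same: an empty one weighs about 0.10 kg, a full one 0.40 to 0.45 kg, which only lifting tells. Two or three of the four are full. They start flat on the counter
- bottle_1: white square stoneware bottle with a terracotta band, about 0.35 kg, 140 mm long: body 54 x 54 mm, 110 mm long from the base, then a shoulder (8 mm), round neck (32 mm wide, 12 long), cork (24 wide, 10 long). Origin on its axis, 70 mm from either end; z runs from base to cork. It starts lying on a flat side (origin 27 mm up), cork roughly towards the robot; one or both are there
- bottle_2: white square stoneware bottle with a terracotta band, about 0.35 kg, 140 mm long: body 54 x 54 mm, 110 mm long from the base, then a shoulder (8 mm), round neck (32 mm wide, 12 long), cork (24 wide, 10 long). Origin on its axis, 70 mm from either end; z runs from base to cork. It starts lying on a flat side (origin 27 mm up), cork roughly towards the robot; one or both are there
- board: small fixed dark wooden board on the counter, 110 (x) x 170 (y) x 12 mm thick; origin at the centre of its underside, its top 12 mm above that. The order is stacked here; the long side of a case fits along its y
- tray: fixed shallow steel returns tray, 190 (x) x 220 (y) mm, floor top 6 mm above the counter, with a lip 14 mm high and 5 mm thick around it; origin at the centre of its underside. Two cases lie side by side in it, long sides along its x, 100 mm apart. Tray and slate change sides from start to start
- slate: fixed dark flat slate, 180 (x) x 210 (y) x 10 mm thick, no lip; origin at the centre of its underside, its top 10 mm above that. The bottles are to stand on it
- small_wheel: bystander: small brown cheese wheel, 96 mm across, 45 mm high, loose, standing among the cases; origin at the centre of its underside
- pot: bystander: small blue ceramic bowl, 84 mm across, 50 mm high, loose, standing among the cases; origin at the centre of its underside
Mind the look-alikes: they are no part of the job. What is shaped like the bottle_2 but pink or red is not meant.

How it is judged:
At the end, for the whole second after the job is handed in: Full cases flat in one column within 30 mm of the board's centre, within 15 mm and 0.15 rad of one another; empties flat in the tray, centres within 60 (x), 80 mm (y) of its centre (both judged by load); bottles upright within 0.08 rad on the slate, axis within 75 (x), 90 mm (y); all at rest (((x of case_1 in the frame of tray between -0.06 and 0.06 m and y of case_1 in the frame of tray between -0.08 and 0.08 m and height (world z) of case_1 below 0.15 m) or horizontal distance between case_1 and board below 0.03 m) and angle between each of case_1, case_2, case_3, case_4, bottle_1, bottle_2's own z axis and vertical below 0.08 rad and linear speed of each of case_1, case_2, case_3, case_4, bottle_1, bottle_2 below 0.02 m/s and ((x of case_2 in the frame of tray between -0.06 and 0.06 m and y of case_2 in the frame of tray between -0.08 and 0.08 m and height (world z) of case_2 below 0.15 m) or horizontal distance between case_2 and board below 0.03 m) and ((x of case_3 in the frame of tray between -0.06 and 0.06 m and y of case_3 in the frame of tray between -0.08 and 0.08 m and height (world z) of case_3 below 0.15 m) or horizontal distance between case_3 and board below 0.03 m) and ((x of case_4 in the frame of tray between -0.06 and 0.06 m and y of case_4 in the frame of tray between -0.08 and 0.08 m and height (world z) of case_4 below 0.15 m) or horizontal distance between case_4 and board below 0.03 m) and ((x of case_2 in the frame of tray between -0.06 and 0.06 m and y of case_2 in the frame of tray between -0.08 and 0.08 m and height (world z) of case_2 below 0.15 m) or (x of case_1 in the frame of tray between -0.06 and 0.06 m and y of case_1 in the frame of tray between -0.08 and 0.08 m and height (world z) of case_1 below 0.15 m) or (horizontal distance between case_2 and case_1 below 0.015 m and angle between the x axis of case_2 and the x axis of case_1, either way round below 0.15 rad)) and ((x of case_3 in the frame of tray between -0.06 and 0.06 m and y of case_3 in the frame of tray between -0.08 and 0.08 m and height (world z) of case_3 below 0.15 m) or (x of case_1 in the frame of tray between -0.06 and 0.06 m and y of case_1 in the frame of tray between -0.08 and 0.08 m and height (world z) of case_1 below 0.15 m) or (horizontal distance between case_3 and case_1 below 0.015 m and angle between the x axis of case_3 and the x axis of case_1, either way round below 0.15 rad)) and ((x of case_3 in the frame of tray between -0.06 and 0.06 m and y of case_3 in the frame of tray between -0.08 and 0.08 m and height (world z) of case_3 below 0.15 m) or (x of case_2 in the frame of tray between -0.06 and 0.06 m and y of case_2 in the frame of tray between -0.08 and 0.08 m and height (world z) of case_2 below 0.15 m) or (horizontal distance between case_3 and case_2 below 0.015 m and angle between the x axis of case_3 and the x axis of case_2, either way round below 0.15 rad)) and ((x of case_4 in the frame of tray between -0.06 and 0.06 m and y of case_4 in the frame of tray between -0.08 and 0.08 m and height (world z) of case_4 below 0.15 m) or (x of case_1 in the frame of tray between -0.06 and 0.06 m and y of case_1 in the frame of tray between -0.08 and 0.08 m and height (world z) of case_1 below 0.15 m) or (horizontal distance between case_4 and case_1 below 0.015 m and angle between the x axis of case_4 and the x axis of case_1, either way round below 0.15 rad)) and ((x of case_4 in the frame of tray between -0.06 and 0.06 m and y of case_4 in the frame of tray between -0.08 and 0.08 m and height (world z) of case_4 below 0.15 m) or (x of case_2 in the frame of tray between -0.06 and 0.06 m and y of case_2 in the frame of tray between -0.08 and 0.08 m and height (world z) of case_2 below 0.15 m) or (horizontal distance between case_4 and case_2 below 0.015 m and angle between the x axis of case_4 and the x axis of case_2, either way round below 0.15 rad)) and ((x of case_4 in the frame of tray between -0.06 and 0.06 m and y of case_4 in the frame of tray between -0.08 and 0.08 m and height (world z) of case_4 below 0.15 m) or (x of case_3 in the frame of tray between -0.06 and 0.06 m and y of case_3 in the frame of tray between -0.08 and 0.08 m and height (world z) of case_3 below 0.15 m) or (horizontal distance between case_4 and case_3 below 0.015 m and angle between the x axis of case_4 and the x axis of case_3, either way round below 0.15 rad)) and contact force between tray and anything else below 3.4 N and (horizontal distance between case_1 and board above 0.03 m or height (world z) of case_1 below 0 m or contact force between board and anything else above 2.5 N) and (horizontal distance between case_2 and board above 0.03 m or height (world z) of case_2 below 0 m or contact force between board and anything else above 2.5 N) and (horizontal distance between case_3 and board above 0.03 m or height (world z) of case_3 below 0 m or contact force between board and anything else above 2.5 N) and (horizontal distance between case_4 and board above 0.03 m or height (world z) of case_4 below 0 m or contact force between board and anything else above 2.5 N) and (horizontal distance between case_1 and board above 0.03 m or height (world z) of case_1 below 0.06 m or contact force between board and anything else above 6.7 N) and (horizontal distance between case_2 and board above 0.03 m or height (world z) of case_2 below 0.06 m or contact force between board and anything else above 6.7 N) and (horizontal distance between case_3 and board above 0.03 m or height (world z) of case_3 below 0.06 m or contact force between board and anything else above 6.7 N) and (horizontal distance between case_4 and board above 0.03 m or height (world z) of case_4 below 0.06 m or contact force between board and anything else above 6.7 N) and (horizontal distance between case_1 and board above 0.03 m or height (world z) of case_1 below 0.12 m or contact force between board and anything else above 10.4 N) and (horizontal distance between case_2 and board above 0.03 m or height (world z) of case_2 below 0.12 m or contact force between board and anything else above 10.4 N) and (horizontal distance between case_3 and board above 0.03 m or height (world z) of case_3 below 0.12 m or contact force between board and anything else above 10.4 N) and (horizontal distance between case_4 and board above 0.03 m or height (world z) of case_4 below 0.12 m or contact force between board and anything else above 10.4 N) and (horizontal distance between case_1 and board above 0.03 m or height (world z) of case_1 below 0.18 m or contact force between board and anything else above 99 N) and (horizontal distance between case_2 and board above 0.03 m or height (world z) of case_2 below 0.18 m or contact force between board and anything else above 99 N) and (horizontal distance between case_3 and board above 0.03 m or height (world z) of case_3 below 0.18 m or contact force between board and anything else above 99 N) and (horizontal distance between case_4 and board above 0.03 m or height (world z) of case_4 below 0.18 m or contact force between board and anything else above 99 N) and x of bottle_1 in the frame of slate between -0.075 and 0.075 m and y of bottle_1 in the frame of slate between -0.09 and 0.09 m and height (world z) of bottle_1 between 0.07 and 0.09 m and x of bottle_2 in the frame of slate between -0.075 and 0.075 m and y of bottle_2 in the frame of slate between -0.09 and 0.09 m and height (world z) of bottle_2 between 0.07 and 0.09 m); the robot touches nothing.
It fails at once if a bystander (the small wheel or the bowl) is moved more than 40 mm (distance of any of small_wheel, pot from where it was at the start of the episode above 0.04 m).
Of fill_1, fill_2, fill_3, fill_4 only 2 to 3 are there at a start; the rules pass over those that are not, and their reading is None.
Of bottle_1, bottle_2 only 1 to 2 are there at a start; the rules pass over those that are not, and their reading is None.
At some moment in a run one of bottle_1, bottle_2 may be knocked a few centimetres aside while the robot is not near it.
Once in a run the grip may slacken for a moment while it holds something.
It also fails if it takes over 208 s, if anything falls off the work surface, if the arm or the gripper's body presses on something with over 40 N, if the wrist force passes 120 N, or if a joint passes its speed limit or range.

ROBOT

A 6-joint arm with a two-finger parallel gripper is mounted at the origin on the work surface. World frame = base frame: x ahead of the robot, y to its left, z up, the work surface at z = 0. Lengths are in m, angles in rad, forces in N, time in s.
With the tool pointing down it reaches from about 0.375 to 0.9 m from the base axis. Payload 3.1 kg.
Tool frame: the origin (TCP) lies on the centre line of the jaws, within the pads' length; the fingertips stand robot.finger_overhang ahead of it and the grasp point (between the pads) lies 2 mm behind it (robot.finger_overhang is the distance from the TCP to the fingertips, in m); z points along the fingers, y is the direction in which the jaws open and shut (so a half turn about z gives the same grasp; the last joint's range is limited). The gripper opens to 87 mm and grips with 3 to 60 N. Pads are 19 mm wide; open, the fingers measure 117 mm over their backs; the gripper's body (75 mm by 190 mm) begins 51 mm behind the grasp point.
Start: joints at [1.115, 0.527, 1.433, -0, 1.181, -0.178], TCP at [0.171, 0.601, 0.24] pointing down, gripper open.
Joint ranges: [-3.08, 3.08], [-0.75, 2.2], [0.22, 2.44], [-1.43, 4.57], [0, 2.65], [-2.85, 2.85]. Speed limits (rad/s): [2.79, 2.79, 3.14, 3.14, 3.14, 3.14].

INTERFACE

Orientations are given as a unit quaternion [x, y, z, w].
In Python, from rig import robot gives the robot as it stands. The module is installed in compiled form; this text tells all that it offers.
- The arm moves only by the tool step_arm, never from a script. Its arguments are lists of equal length, an entry for each row: "slide": the shift along the tool's x, y, z in mm, a list of three; "twist": the turn about the tool's z in degrees. A call has 1 to 20 rows; each row shifts and turns the commanded pose from where the row before left it, along the tool's axes as they then stand; what a row does not reach is not made up. A row lasts 1/12 s, in which the tool goes at most 41.7 mm and 7.16 degrees, less where a joint would pass 70% of its speed; a pose out of reach is approached as far as the arm can. A call is refused whole if a number of a shift passes 41.7 or a number of a turn 7.16, either way. A call with a gripper value outside its range is refused whole. "jaw" is the finger opening in mm, from 0 to 87, set as the call begins (left out, the last holds). The fingers move at their own pace and stop on an object; "force" is the grip in N (left out, the last holds). Time passes only in rows, so rows that do not move let the fingers close. It gives the time, the measured TCP pose, the force and the opening at its end, in the units of the state.
- robot.get_obs(): the state, without advancing time (a new reading comes with each control period).
- robot.camera(name): name is "scene" or "top" or "wrist"; returns a dict with "color" (480x640x3 uint8, blue, green, red), "depth" (480x640 float32, m along the optical axis (not along the pixel's ray), 0 where there is no reading), "camera_matrix" (3x3 intrinsics, pixels), "origin" and "orientation" of the camera in the world. Camera axes: x right, y down, z forward; pixel columns grow to the right and rows downward; lengths in m; the calibration is good to about 2 mm. A picture is of the moment at which its call begins.
- robot.hand_in(): hands the job in, once; it reports no verdict.
The state is a dict: "time": time; "q": joint angles; "joint_velocities": joint speeds; "joint_torque": joint torques, N m; "position": TCP position; "tool_rot": TCP orientation; "ft_force": force on the tool from outside, world axes, zero at the start; "moment": the same for the moment, N m; "grip_width": finger opening in m.
Only numpy, scipy, OpenCV 4.12 (cv2) and the standard library are available. Lean on these libraries where they do the work, as an engineer would, in place of code of your own. Each camera call takes 0.05 s, during which the arm holds its last target.

## Working session

There is one attempt and no reset: what is moved stays moved. The work goes in short steps, Python scripts to look and compute and a tool call to move; the robot and the scene stay as the last step left them, time stands still between calls to the robot, and variables do not carry over. Pictures are saved under pics/ and viewed, and the job is handed in when it is done.

Besides the shell and the picture viewer there is one more tool, called after "Emit:" as a command line: name --pt "numbers of a row" for each row, then --argument value for the rest. step_arm: Moves the arm, as the interface text tells. Its arguments: {"type":"object","properties":{"slide":{"type":"array","items":{"type":"array","items":{"type":"number"}}},"twist":{"type":"array","items":{"type":"number"}},"jaw":{"type":"number"},"force":{"type":"number"}},"required":["slide","twist"]}

```bash
mkdir -p pics
cat > h.py <<'E'
import numpy as np, cv2
from rig import robot
from scipy.spatial.transform import Rotation as R
def shot(name,fn):
    c=robot.camera(name); cv2.imwrite('pics/'+fn+'.png',c['color'])
    np.savez('pics/'+fn+'.npz',depth=c['depth'],K=c['camera_matrix'],o=np.array(c['origin']),q=np.array(c['orientation']),color=c['color']); return c
def cloud(fn):
    d=np.load('pics/'+fn+'.npz'); D=d['depth'];K=d['K'];v,u=np.mgrid[0:480,0:640]
    P=np.stack([(u-K[0,2])/K[0,0]*D,(v-K[1,2])/K[1,1]*D,D],-1)
    q=d['q']; M=R.from_quat(q).as_matrix() if q.size==4 else q
    W=P@M.T+d['o']; W[D==0]=np.nan
    return W
E
python3 - <<'E'
from h import *
print(robot.get_obs()); print(robot.finger_overhang)
for n in('scene','top','wrist'):
    c=shot(n,n+'0');print(n,c['camera_matrix'],c['origin'],c['orientation'])
E
```

```text
{'time': 0.0, 'q': array([ 1.11551899e+00,  5.28453456e-01,  1.43390603e+00,  6.82963245e-06,
        1.18133548e+00, -1.78487222e-01]), 'joint_velocities': array([-0.00112098, -0.00050453,  0.00095432, -0.00152539, -0.00110376,
       -0.00146801]), 'joint_torque': array([-3.10148152e-04, -4.40039027e+01, -1.76599056e+01,  6.33459887e-02,
        5.81306848e-02, -1.66247028e-04]), 'position': array([0.17045106, 0.60059979, 0.23857818]), 'tool_rot': array([ 1.37954908e-01,  9.90437953e-01, -9.97837962e-04, -3.30547043e-04]), 'ft_force': array([-0.71168617,  0.36855752,  0.079001  ]), 'moment': array([ 0.00369146,  0.01654836, -0.05239523]), 'grip_width': 0.08670530502876121}
0.017
scene [[475.78500783   0.         317.80480117]
 [  0.         475.78500783 246.1103979 ]
 [  0.           0.           1.        ]] [ 0.89951731 -0.88376845  0.89964676] [ 0.8836744   0.25465436 -0.11064088 -0.37686775]
top [[509.84907096   0.         326.74287502]
 [  0.         509.84907096 229.48744838]
 [  0.           0.           1.        ]] [ 0.27078286 -0.14535772  1.43648158] [-0.70534088  0.70646585 -0.03900516  0.04334554]
wrist [[417.40388942   0.         319.80908203]
 [  0.         417.40388942 244.75564709]
 [  0.           0.           1.        ]] [0.08927955 0.62380291 0.38445716] [0.78892632 0.59567985 0.08979679 0.12123245]
```

View pics/top0.png

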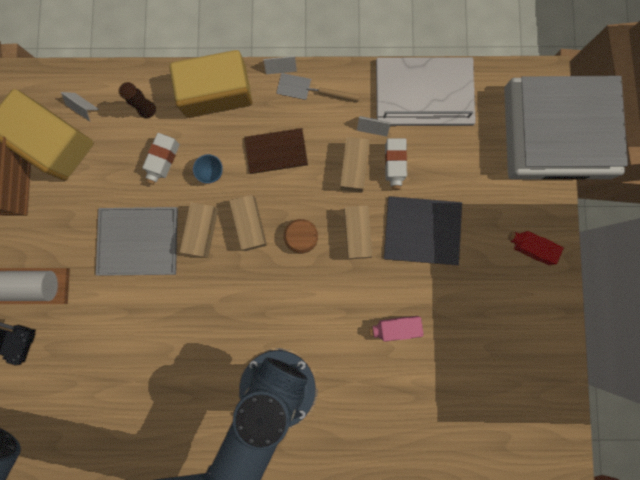

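View pics/scene0.png

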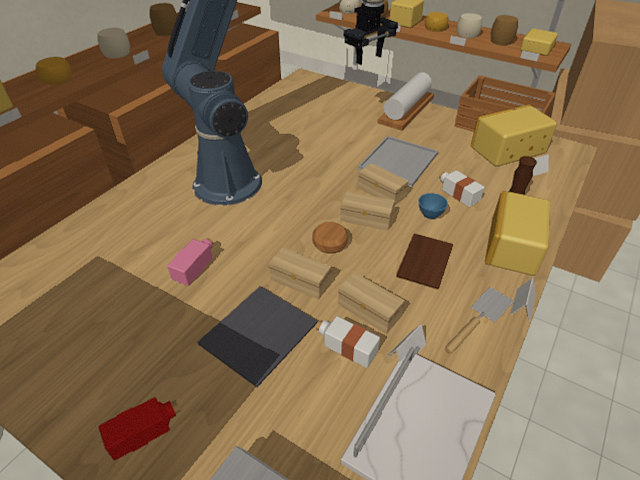

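The top view shows four cases near (197,230), (247,222), (355,164) and (358,232), and white bottles at (160,157) and (397,162). The tray is at (137,242), the slate at (423,230) and the board at (276,150). The wheel is at (301,236) and the bowl at (208,169). The pink and red bottles are decoys. I'll measure their positions next.

```bash
cat > meas.py <<'E'
from h import *
def comps(fn,zlo=0.02,zhi=0.3,amin=100,xr=(0.2,0.85)):
    W=cloud(fn);Z=W[...,2]
    m=((Z>zlo)&(Z<zhi)&(W[...,0]>xr[0])&(W[...,0]<xr[1])&(abs(W[...,1])<0.6)).astype(np.uint8)
    n,L,S,C=cv2.connectedComponentsWithStats(m,connectivity=4)
    for i in range(1,n):
        if S[i,4]<amin: continue
        k=L==i; zt=np.nanpercentile(Z[k],90)
        k2=k&(Z>zt-0.008)
        P=W[k2][:,:2].astype(np.float32)
        r=cv2.minAreaRect(P*1000)
        print(C[i].round(0),'zt %.3f'%zt,'c',(np.array(r[0])).round(0),'size',np.round(r[1],0),'ang %.1f'%r[2],'n',k2.sum())
if __name__=='__main__':
    import sys
    comps(sys.argv[1])
E
python3 meas.py top0
python3 - <<'E'
from h import *
W=cloud('top0')
c=cv2.imread('pics/top0.png')
big=cv2.resize(c[110:300,80:480],None,fx=2,fy=2,interpolation=cv2.INTER_CUBIC);cv2.imwrite('pics/topz.png',big)
print(np.nanmedian(W[300:320,150:250,2]))
for n,(u,v) in dict(tray=(137,242),slate=(423,230),board=(276,150)).items(): print(n,W[v,u])
E
```

```text
[209.  93.] zt 0.113 c [822. 184.] size [ 87. 197.] ang 9.8 n 1680
[135.  98.] zt 0.153 c [792. 389.] size [47. 43.] ang 24.5 n 213
[421. 107.] zt 0.049 c [ 755. -384.] size [ 40. 317.] ang 7.8 n 405
[ 79. 104.] zt 0.052 c [795. 569.] size [74. 11.] ang 54.5 n 77
[ 66. 146.] zt 0.123 c [666. 568.] size [140.  63.] ang 0.0 n 674
[159. 157.] zt 0.058 c [645. 334.] size [ 56. 116.] ang 69.6 n 705
[354. 164.] zt 0.064 c [ 619. -213.] size [ 64. 142.] ang 83.1 n 1069
[396. 161.] zt 0.058 c [ 632. -330.] size [117.  55.] ang 1.0 n 720
[206. 167.] zt 0.052 c [605. 196.] size [81. 81.] ang 74.9 n 171
[247. 222.] zt 0.064 c [454.  82.] size [140.  65.] ang 14.4 n 1122
[198. 229.] zt 0.064 c [435. 219.] size [ 66. 140.] ang 79.2 n 1147
[358. 232.] zt 0.064 c [ 427. -222.] size [140.  64.] ang 3.9 n 1128
[300. 236.] zt 0.049 c [418. -65.] size [89. 87.] ang 70.4 n 728
0.00034133366421496003
tray [0.40337121 0.39766782 0.0097719 ]
slate [ 0.4352974  -0.40671436  0.01426295]
board [0.66626418 0.00811107 0.01566215]
```

View pics/topz.png

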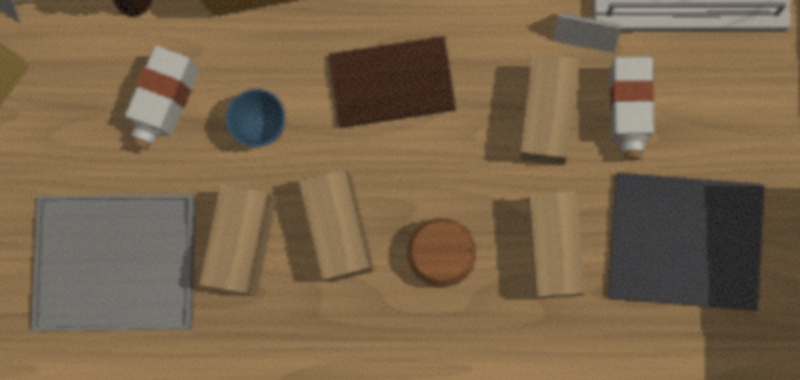

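```bash
cat >> h.py <<'E'
def ray(fn,u,v,z):
    d=np.load('pics/'+fn+'.npz');K=d['K'];M=R.from_quat(d['q']).as_matrix()
    r=M@np.array([(u-K[0,2])/K[0,0],(v-K[1,2])/K[1,1],1]); o=d['o']
    return o+r*(z-o[2])/r[2]
def plan(x,y,z=None,psi=None,quiet=False):
    """rows: twist total (deg) first, then slide total in tool axes AFTER twist"""
    o=robot.get_obs();p=o['position'];M=R.from_quat(o['tool_rot']).as_matrix()
    ps=np.degrees(np.arctan2(M[1,1],M[0,1]))
    tw=0
    if psi is not None:
        d=(psi-ps+90)%180-90; tw=-d
    a=np.radians(ps-tw); ty=np.array([np.cos(a),np.sin(a)]); tx=np.array([ty[1],-ty[0]])*(1)
    # check handedness: x = y cross z(down)
    z3=np.array([0,0,-1.]); tx=np.cross([ty[0],ty[1],0],z3)[:2]
    d=np.array([x,y])-p[:2]
    dz=0 if z is None else -(z-p[2])
    print('t %.2f'%o['time'],'at',(p*1000).round(1),'psi %.1f q6 %.2f grip %.1f F'%(ps,o['q'][5],o['grip_width']*1000),o['ft_force'].round(2),
      '\n twist %.1f'%tw,'then slide x %.1f y %.1f z %.1f'%(d@tx*1000,d@ty*1000,dz*1000))
E
python3 - <<'E'
from h import *
Z=lambda l:[(80+a/2,110+b/2) for a,b in l]
for n,z,l in (('board',.012,[(330,53),(445,37),(455,108),(339,126)]),('slate',.010,[(616,174),(764,184),(757,308),(608,298)]),('tray',.014,[(39,196),(192,194),(191,328),(32,329)])):
    P=np.array([ray('top0',u,v,z) for u,v in Z(l)]);P=P[:,:2]*1000
    print(n,P.mean(0).round(0),'edges',[np.round(np.linalg.norm(P[i]-P[(i+1)%4])) for i in range(4)],
     'yaw of top edge(y axis)',[round(float(np.degrees(np.arctan2(*(a[::-1])))),1) for a in (P[0]-P[1],P[3]-P[2],P[0]-P[3],P[1]-P[2])])
W=cloud('top0')
for v,u in((200,340),(280,140),(200,270),(290,430)): print(W[v,u])
plan(.454,.082,.2,None)
E
```

```text
board [666.   8.] edges [np.float64(167.0), np.float64(106.0), np.float64(167.0), np.float64(108.0)] yaw of top edge(y axis) [98.0, 98.9, 7.8, 8.0]
slate [ 435. -408.] edges [np.float64(210.0), np.float64(176.0), np.float64(208.0), np.float64(176.0)] yaw of top edge(y axis) [85.9, 86.1, -4.5, -5.0]
tray [407. 397.] edges [np.float64(217.0), np.float64(189.0), np.float64(222.0), np.float64(188.0)] yaw of top edge(y axis) [90.6, 90.3, -0.1, 1.5]
[ 0.52426835 -0.17466294 -0.00351717]
[ 0.2970726   0.38925348 -0.00225022]
[0.52400871 0.02537472 0.00060006]
[ 0.26811927 -0.42591059 -0.00485727]
t 0.15 at [170.6 600.7 238.8] psi 74.1 q6 -0.18 grip 87.4 F [ 0.27 -0.2   0.27] 
 twist 0.0 then slide x -414.4 y -421.5 z 38.8
```

```bash
python3 -c "
from h import *
plan(.435,.219,.138,79.2)"
```

```text
t 0.15 at [170.6 600.7 238.8] psi 74.1 q6 -0.18 grip 87.4 F [ 0.27 -0.2   0.27] 
 twist -5.1 then slide x -331.3 y -325.4 z 100.8
```

Emit:
step_arm --pt "0 0 0" --pt "-27.6 -27.1 0" --pt "-27.6 -27.1 0" --pt "-27.6 -27.1 0" --pt "-27.6 -27.1 0" --pt "-27.6 -27.1 0" --pt "-27.6 -27.1 0" --pt "-27.6 -27.1 0" --pt "-27.6 -27.1 0" --pt "-27.6 -27.1 0" --pt "-27.6 -27.1 0" --pt "-27.6 -27.1 0" --pt "-27.6 -27.1 0" --pt "0 0 35" --pt "0 0 35" --pt "0 0 30" --pt "0 0 0" --twist '[-5.1, 0, 0, 0, 0, 0, 0, 0, 0, 0, 0, 0, 0, 0, 0, 0, 0]' --jaw 85 --force 25

```text
time: 1.57
position: [0.4318, 0.2183, 0.1349]
tool_rot: [0.094, 0.996, -0.002, -0.006]
ft_force: [-0.5, -0.8, -0.1]
grip_width: 0.0849
```

```bash
python3 -c "
from h import *
shot('wrist','w1')
plan(.435,.219,.038,79.2)"
```

```text
t 1.62 at [433.2 219.  137.2] psi 79.2 q6 -1.14 grip 85.0 F [ 0.01 -0.07 -0.11] 
 twist 0.0 then slide x -1.7 y 0.3 z 99.2
```

View pics/w1.png

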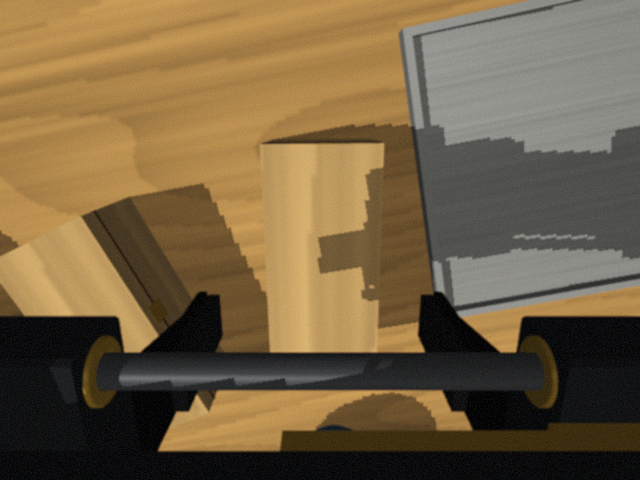

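Case A sits squarely between the fingers, with its top spanning columns 265 to 383 at row 250. I'm descending, gripping and lifting.

Emit:
step_arm --pt "-1 0 33" --pt "0 0 33" --pt "0 0 33" --pt "0 0 0" --pt "0 0 0" --twist '[0, 0, 0, 0, 0]'

```text
time: 2.03
position: [0.4363, 0.22, 0.0407]
tool_rot: [0.093, 0.996, -0.0, -0.001]
ft_force: [-0.1, -0.2, -0.2]
grip_width: 0.0849
```

Emit:
step_arm --pt "0 0 0" --pt "0 0 0" --pt "0 0 0" --pt "0 0 0" --pt "0 0 0" --pt "0 0 0" --pt "0 0 -10" --pt "0 0 -15" --pt "0 0 -20" --pt "0 0 -20" --pt "0 0 0" --pt "0 0 0" --pt "0 0 0" --pt "0 0 0" --twist '[0, 0, 0, 0, 0, 0, 0, 0, 0, 0, 0, 0, 0, 0]' --jaw 50 --force 30

```text
time: 3.2
position: [0.4357, 0.2195, 0.1049]
tool_rot: [0.094, 0.996, -0.0, -0.001]
ft_force: [-0.2, -0.2, -0.7]
grip_width: 0.0638
```

```bash
python3 -c "
from h import *
plan(.407,.347,.148,90)
print(robot.get_obs()['ft_force'],robot.get_obs()['joint_torque'])"
```

```text
t 3.20 at [435.7 219.5 104.9] psi 79.2 q6 -1.15 grip 63.8 F [-0.21 -0.18 -0.7 ] 
 twist -10.8 then slide x 28.7 y 127.5 z -43.1
[-0.21455993 -0.1766573  -0.70285511] [ 2.37080455e-02 -3.78763676e+01 -9.01352853e+00  2.91473752e-04
  8.06388329e-02  5.27303769e-05]
```

```bash
python3 -c "
from h import *
plan(.407,.449,.050,90.5)"
```

```text
t 3.20 at [435.7 219.5 104.9] psi 79.2 q6 -1.15 grip 63.8 F [-0.21 -0.18 -0.7 ] 
 twist -11.3 then slide x 26.7 y 229.7 z 54.9
```

Emit:
step_arm --pt "0 0 0" --pt "0 0 0" --pt "2.7 23 0" --pt "2.7 23 0" --pt "2.7 23 0" --pt "2.7 23 0" --pt "2.7 23 0" --pt "2.7 23 0" --pt "2.7 23 0" --pt "2.7 23 0" --pt "2.7 23 0" --pt "2.4 23 0" --pt "0 0 0" --pt "0 0 20" --pt "0 0 20" --pt "0 0 10" --pt "0 0 0" --pt "0 0 0" --twist '[-5.7, -5.6, 0, 0, 0, 0, 0, 0, 0, 0, 0, 0, 0, 0, 0, 0, 0, 0]'

```text
time: 4.7
position: [0.407, 0.4485, 0.0544]
tool_rot: [-0.005, 1.0, -0.001, -0.001]
ft_force: [0.1, 0.4, -0.0]
grip_width: 0.0638
```

```bash
python3 -c "
from h import *
plan(.407,.449,.048,90.5)"
```

```text
t 4.70 at [407.  448.5  54.4] psi 90.5 q6 -0.93 grip 63.8 F [ 0.05  0.39 -0.  ] 
 twist 0.0 then slide x 0.0 y 0.5 z 6.4
```

Emit:
step_arm --pt "0 0 4" --pt "0 0 3" --pt "0 0 0" --twist '[0, 0, 0]'

```text
time: 4.95
position: [0.4078, 0.4494, 0.0488]
tool_rot: [-0.005, 1.0, 0.0, 0.0]
ft_force: [-0.2, -0.2, -1.2]
grip_width: 0.0637
```

Emit:
step_arm --pt "0 0 0" --pt "0 0 0" --pt "0 0 0" --pt "0 0 -30" --pt "0 0 -40" --pt "0 0 -30" --pt "0 0 0" --twist '[0, 0, 0, 0, 0, 0, 0]' --jaw 82

```text
time: 5.53
position: [0.411, 0.4523, 0.1555]
tool_rot: [-0.005, 1.0, 0.004, 0.005]
ft_force: [0.5, -0.1, 0.4]
grip_width: 0.0816
```

```bash
python3 -c "
from h import *
shot('top','top1')
plan(.454,.082,.148,104.4)"; python3 meas.py top1
```

```text
t 5.58 at [409.8 451.3 152.8] psi 90.6 q6 -0.93 grip 81.8 F [-0.07 -0.86 -0.32] 
 twist -13.8 then slide x 49.0 y -368.7 z 4.8
[209.  93.] zt 0.113 c [808. 183.] size [ 87. 205.] ang 1.7 n 1657
[135.  98.] zt 0.153 c [793. 390.] size [44. 42.] ang 70.8 n 209
[421. 107.] zt 0.049 c [ 746. -384.] size [ 40. 317.] ang 1.4 n 414
[ 79. 104.] zt 0.051 c [796. 572.] size [73. 12.] ang 54.5 n 84
[ 66. 145.] zt 0.123 c [663. 568.] size [140.  64.] ang 0.1 n 670
[159. 157.] zt 0.058 c [645. 333.] size [ 58. 116.] ang 69.8 n 709
[354. 164.] zt 0.064 c [ 618. -213.] size [ 64. 142.] ang 83.1 n 1092
[396. 161.] zt 0.058 c [ 630. -330.] size [120.  55.] ang 0.8 n 719
[206. 167.] zt 0.051 c [606. 195.] size [82. 82.] ang 2.7 n 169
[247. 222.] zt 0.064 c [454.  82.] size [140.  65.] ang 14.6 n 1137
[358. 232.] zt 0.064 c [ 427. -221.] size [140.  65.] ang 3.7 n 1133
[110. 239.] zt 0.256 c [411. 388.] size [73. 68.] ang 1.0 n 681
[300. 236.] zt 0.049 c [419. -64.] size [89. 83.] ang 24.6 n 721
```

View pics/top1.png

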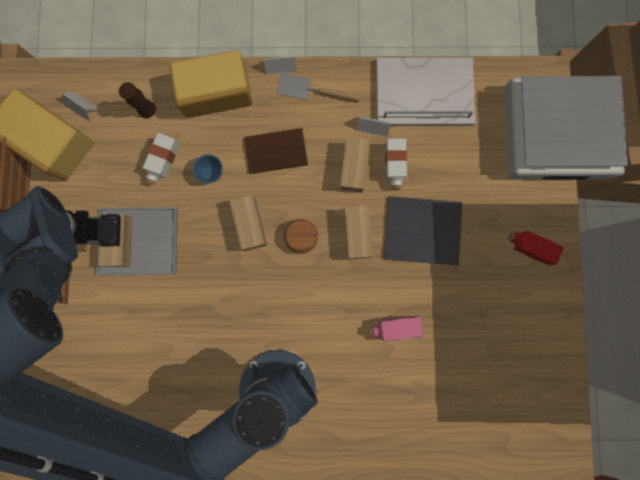

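Case A is in the tray's left slot, near (112,239). Case B is next.

Emit:
step_arm --pt "0 0 0" --pt "0 0 0" --pt "4.1 -30.7 0" --pt "4.1 -30.7 0" --pt "4.1 -30.7 0" --pt "4.1 -30.7 0" --pt "4.1 -30.7 0" --pt "4.1 -30.7 0" --pt "4.1 -30.7 0" --pt "4.1 -30.7 0" --pt "4.1 -30.7 0" --pt "4.1 -30.7 0" --pt "4.1 -30.7 0" --pt "4.1 -30.7 0" --pt "0 0 0" --pt "0 0 20" --pt "0 0 0" --twist '[-7, -6.8, 0, 0, 0, 0, 0, 0, 0, 0, 0, 0, 0, 0, 0, 0, 0]' --jaw 85

```text
time: 7.0
position: [0.4492, 0.0799, 0.1264]
tool_rot: [-0.124, 0.992, 0.001, -0.003]
ft_force: [-0.7, 0.4, 0.2]
grip_width: 0.085
```

```bash
python3 -c "
from h import *
shot('wrist','w2')
plan(.454,.082,.038,104.5)"
```

```text
t 7.05 at [449.3  80.4 127.2] psi 104.3 q6 -1.89 grip 85.2 F [-0.    0.11  0.11] 
 twist -0.2 then slide x -5.0 y 0.4 z 89.2
```

View pics/w2.png

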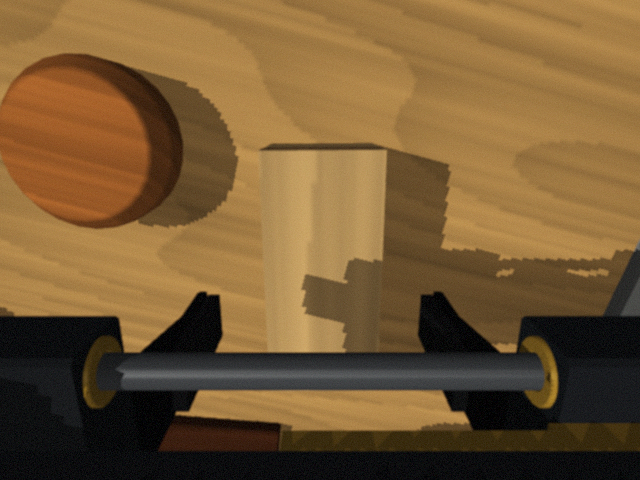

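Emit:
step_arm --pt "-4 0 30" --pt "0 0 30" --pt "0 0 29" --pt "0 0 0" --pt "0 0 0" --twist '[0, 0, 0, 0, 0]'

```text
time: 7.47
position: [0.4536, 0.0821, 0.0388]
tool_rot: [-0.125, 0.992, 0.0, -0.002]
ft_force: [-1.0, 0.1, 0.1]
grip_width: 0.0846
```

Emit:
step_arm --pt "0 0 0" --pt "0 0 0" --pt "0 0 0" --pt "0 0 0" --pt "0 0 0" --pt "0 0 0" --pt "0 0 -10" --pt "0 0 -15" --pt "0 0 -20" --pt "0 0 -20" --pt "0 0 0" --pt "0 0 0" --pt "0 0 0" --pt "0 0 0" --twist '[0, 0, 0, 0, 0, 0, 0, 0, 0, 0, 0, 0, 0, 0]' --jaw 50 --force 35

```text
time: 8.63
position: [0.4541, 0.0813, 0.1036]
tool_rot: [-0.125, 0.992, 0.0, -0.001]
ft_force: [0.2, -0.5, -4.1]
grip_width: 0.064
```

```bash
python3 -c "
from h import *
plan(.407,.347,.050,90.5)
plan(.666,.008,.06,8)"
```

```text
t 8.63 at [454.1  81.3 103.6] psi 104.3 q6 -1.89 grip 64.0 F [ 0.18 -0.54 -4.1 ] 
 twist 13.8 then slide x 44.7 y 266.1 z 53.6
t 8.63 at [454.1  81.3 103.6] psi 104.3 q6 -1.89 grip 64.0 F [ 0.18 -0.54 -4.1 ] 
 twist -83.7 then slide x 102.1 y -199.7 z 43.6
```

Emit:
step_arm --pt "0 0 -10" --pt "0 0 0" --pt "0 0 0" --pt "0 0 0" --pt "0 0 0" --pt "0 0 0" --pt "0 0 0" --pt "0 0 0" --pt "0 0 0" --pt "0 0 0" --pt "0 0 0" --pt "0 0 0" --pt "0 0 0" --pt "0 0 0" --pt "0 0 0" --twist '[6.9, 6.9, 6.9, 6.9, 6.9, 6.9, 6.9, 6.9, 6.9, 6.9, 6.9, 6.8, 6.8, 6.8, 0]'

```text
time: 9.88
position: [0.4542, 0.0813, 0.1134]
tool_rot: [0.657, 0.754, -0.001, -0.001]
ft_force: [-0.1, -0.6, -6.9]
grip_width: 0.0637
```

Emit:
step_arm --pt "-12.8 25 0" --pt "-12.8 25 0" --pt "-12.8 25 0" --pt "-12.8 25 0" --pt "-12.8 25 0" --pt "-12.8 25 0" --pt "-12.8 25 0" --pt "-12.8 25 0" --pt "0 0 0" --pt "0 0 15" --pt "0 0 15" --pt "0 0 15" --pt "0 0 0" --pt "0 0 0" --twist '[0, 0, 0, 0, 0, 0, 0, 0, 0, 0, 0, 0, 0, 0]'

```text
time: 11.05
position: [0.6659, 0.0081, 0.0677]
tool_rot: [0.655, 0.756, -0.001, -0.002]
ft_force: [-0.3, 0.1, -4.6]
grip_width: 0.0638
```

```bash
python3 -c "
from h import *
plan(.666,.008,.0518,8)"
```

```text
t 11.05 at [665.9   8.1  67.7] psi 8.1 q6 -0.30 grip 63.8 F [-0.27  0.09 -4.56] 
 twist 0.1 then slide x -0.1 y 0.1 z 15.9
```

Emit:
step_arm --pt "0 0 6" --pt "0 0 5" --pt "0 0 4" --pt "0 0 0" --pt "0 0 0" --twist '[0, 0, 0, 0, 0]'

```text
time: 11.47
position: [0.6691, 0.0059, 0.0581]
tool_rot: [0.655, 0.756, 0.0, 0.003]
ft_force: [-2.1, -4.2, 8.6]
grip_width: 0.0636
```

```bash
python3 -c "
from h import *
plan(.666,.008,.0508,8)"
```

```text
t 11.47 at [669.1   5.9  58.1] psi 8.2 q6 -0.30 grip 63.6 F [-2.07 -4.18  8.62] 
 twist 0.2 then slide x 2.5 y -2.7 z 7.3
```

```bash
python3 -c "
from h import *
c=shot('scene','s2')
cv2.imwrite('pics/s2z.png',cv2.resize(c['color'][100:350,250:560],None,fx=2.5,fy=2.3))"
```

```text
(no output)
```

View pics/s2z.png

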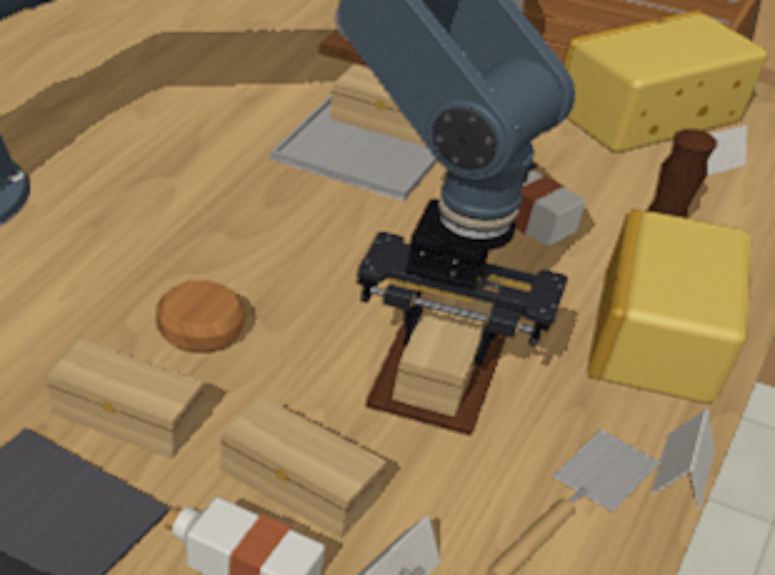

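The case is over the board, but it made contact about 7 mm early, so it probably slipped or tilted slightly in the grip. I'll release it and check.

Emit:
step_arm --pt "0 0 -2" --pt "0 0 0" --pt "0 0 0" --twist '[0, 0, 0]'

```text
time: 11.77
position: [0.6682, 0.0076, 0.0582]
tool_rot: [0.656, 0.755, 0.0, 0.001]
ft_force: [-1.3, -1.3, 6.9]
grip_width: 0.064
```

Emit:
step_arm --pt "0 0 0" --pt "0 0 0" --pt "0 0 0" --pt "0 0 -20" --pt "0 0 -30" --pt "0 0 -30" --pt "0 0 -30" --pt "0 0 0" --pt "0 0 0" --twist '[0, 0, 0, 0, 0, 0, 0, 0, 0]' --jaw 82

```text
time: 12.52
position: [0.6688, 0.008, 0.1688]
tool_rot: [0.656, 0.755, 0.001, 0.002]
ft_force: [-1.1, 0.8, 0.3]
grip_width: 0.0818
```

```bash
python3 -c "
from h import *
shot('scene','s3');c=shot('wrist','w3')
plan(.427,-.221,.148,93.8)"
```

```text
t 12.62 at [666.5   8.2 165.6] psi 8.1 q6 -0.30 grip 81.7 F [-0.79  0.23  0.34] 
 twist -85.7 then slide x 254.2 y -212.9 z 17.6
```

View pics/w3.png

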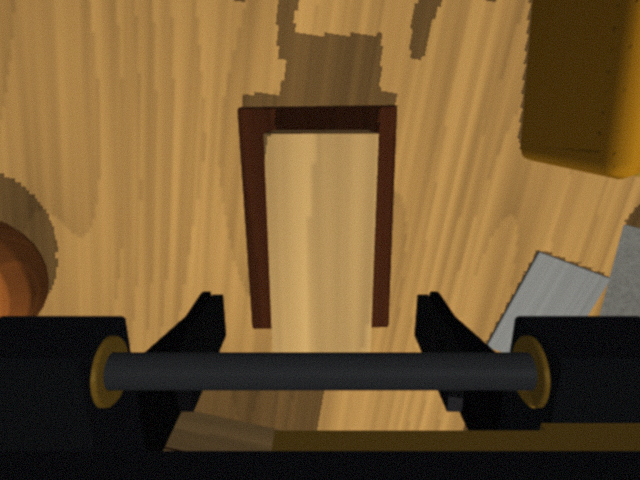

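View pics/s3.png

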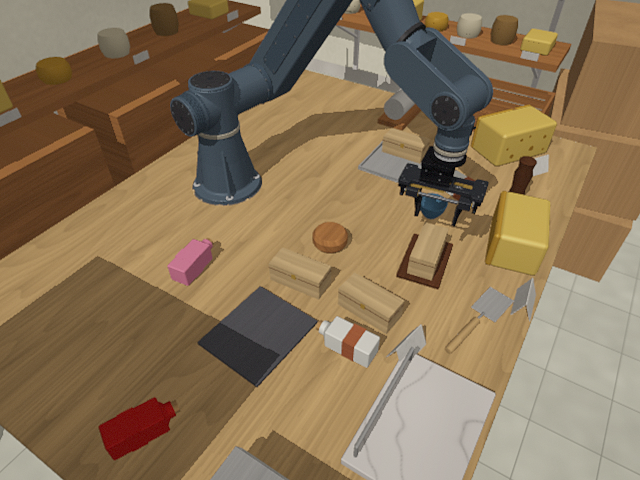

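Emit:
step_arm --pt "0 0 0" --pt "0 0 0" --pt "0 0 0" --pt "0 0 0" --pt "0 0 0" --pt "0 0 0" --pt "0 0 0" --pt "0 0 0" --pt "0 0 0" --pt "0 0 0" --pt "0 0 0" --pt "0 0 0" --pt "0 0 0" --twist '[-7.1, -7.1, -7.1, -7.1, -7.1, -7.1, -7.1, -7.1, -7.1, -7.1, -7.1, -7.1, 0]' --jaw 85

```text
time: 13.7
position: [0.666, 0.0081, 0.1641]
tool_rot: [-0.029, 1.0, 0.0, -0.002]
ft_force: [-0.6, -0.5, -0.6]
grip_width: 0.0851
```

Emit:
step_arm --pt "21.2 -17.7 0" --pt "21.2 -17.7 0" --pt "21.2 -17.7 0" --pt "21.2 -17.7 0" --pt "21.2 -17.7 0" --pt "21.2 -17.7 0" --pt "21.2 -17.7 0" --pt "21.2 -17.7 0" --pt "21.2 -17.7 0" --pt "21.2 -17.7 0" --pt "21.2 -17.7 0" --pt "21.2 -17.7 0" --pt "0 0 20" --pt "0 0 0" --twist '[0, 0, 0, 0, 0, 0, 0, 0, 0, 0, 0, 0, 0, 0]'

```text
time: 14.87
position: [0.4227, -0.2182, 0.144]
tool_rot: [-0.025, 1.0, 0.002, -0.002]
ft_force: [0.0, 0.3, -0.3]
grip_width: 0.0849
```

```bash
python3 -c "
from h import *
shot('wrist','w4');shot('top','top4')
plan(.427,-.221,.038,93.8)"; python3 meas.py top4
```

```text
t 14.97 at [ 424.6 -217.9  145.6] psi 93.1 q6 -2.33 grip 85.0 F [-0.53  0.07  0.32] 
 twist -0.7 then slide x -2.2 y -3.3 z 107.6
[209.  93.] zt 0.113 c [821. 183.] size [ 87. 197.] ang 9.6 n 1645
[135.  98.] zt 0.153 c [793. 389.] size [44. 43.] ang 78.0 n 203
[421. 107.] zt 0.048 c [ 745. -384.] size [ 40. 317.] ang 0.0 n 418
[ 79. 104.] zt 0.051 c [795. 570.] size [73. 11.] ang 57.3 n 82
[ 66. 146.] zt 0.123 c [667. 568.] size [137.  63.] ang 0.0 n 667
[274. 146.] zt 0.076 c [668.  10.] size [ 66. 140.] ang 8.0 n 1106
[159. 157.] zt 0.058 c [645. 334.] size [ 57. 114.] ang 68.9 n 706
[354. 160.] zt 0.064 c [ 619. -213.] size [ 64. 140.] ang 83.2 n 944
[396. 161.] zt 0.058 c [ 633. -331.] size [ 54. 114.] ang 89.7 n 729
[205. 165.] zt 0.051 c [610. 198.] size [72. 82.] ang 28.4 n 149
[114. 240.] zt 0.069 c [406. 448.] size [140.  68.] ang 0.1 n 1192
[395. 232.] zt 0.244 c [ 415. -299.] size [29. 46.] ang 89.7 n 144
[295. 224.] zt 0.049 c [451. -52.] size [23. 51.] ang 39.5 n 102
```

View pics/w4.png

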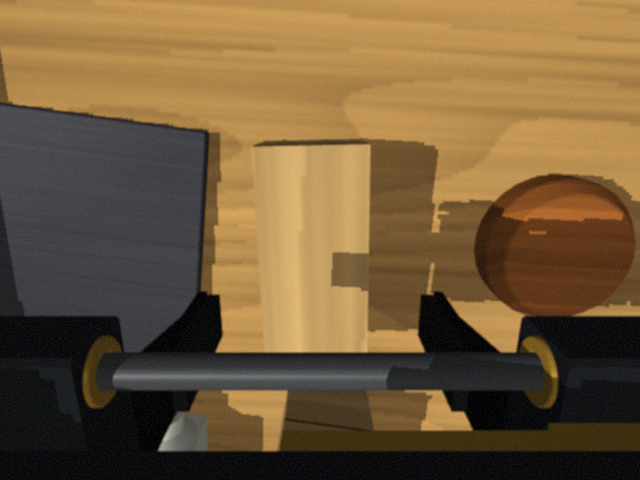

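View pics/top4.png

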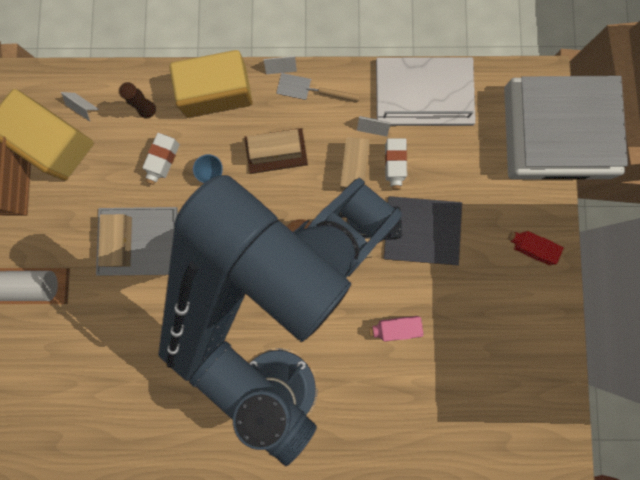

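Emit:
step_arm --pt "-2 -3.3 30" --pt "0 0 30" --pt "0 0 30" --pt "0 0 23" --pt "0 0 0" --pt "0 0 0" --twist '[-0.7, 0, 0, 0, 0, 0]'

```text
time: 15.47
position: [0.4276, -0.2207, 0.033]
tool_rot: [-0.035, 0.999, 0.001, -0.001]
ft_force: [-0.5, -0.7, 0.6]
grip_width: 0.0849
```

Emit:
step_arm --pt "0 0 0" --pt "0 0 0" --pt "0 0 0" --pt "0 0 0" --pt "0 0 0" --pt "0 0 0" --pt "0 0 -10" --pt "0 0 -15" --pt "0 0 -20" --pt "0 0 -20" --pt "0 0 0" --pt "0 0 0" --pt "0 0 0" --pt "0 0 0" --twist '[0, 0, 0, 0, 0, 0, 0, 0, 0, 0, 0, 0, 0, 0]' --jaw 50 --force 50

```text
time: 16.63
position: [0.4267, -0.2211, 0.0976]
tool_rot: [-0.034, 0.999, 0.001, -0.001]
ft_force: [0.1, 0.5, -4.9]
grip_width: 0.064
```

```bash
python3 -c "
from h import *
plan(.407,.347,.050,90.5)
plan(.668,.010,.12,8)
c=shot('scene','s4')"
```

```text
t 16.63 at [ 426.7 -221.1   97.6] psi 93.9 q6 -2.35 grip 64.0 F [ 0.06  0.55 -4.86] 
 twist 3.4 then slide x 14.8 y 568.3 z 47.6
t 16.63 at [ 426.7 -221.1   97.6] psi 93.9 q6 -2.35 grip 64.0 F [ 0.06  0.55 -4.86] 
 twist 85.9 then slide x 195.3 y 271.1 z -22.4
```

View pics/s4.png

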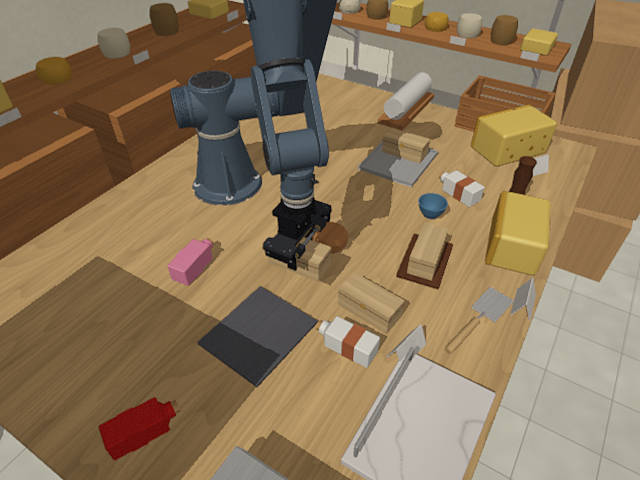

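Emit:
step_arm --pt "0 0 -20" --pt "0 0 -25" --pt "0 0 -25" --pt "0 0 -20" --pt "0 0 0" --pt "0 0 0" --pt "0 0 0" --pt "0 0 0" --pt "0 0 0" --pt "0 0 0" --pt "0 0 0" --pt "0 0 0" --pt "0 0 0" --pt "0 0 0" --pt "0 0 0" --pt "0 0 0" --pt "0 0 0" --pt "0 0 0" --pt "0 0 0" --twist '[4, 4, 5, 5, 5, 5, 5, 5, 5, 5, 5, 5, 5, 5, 5, 5, 5, 2.9, 0]'

```text
time: 18.27
position: [0.4269, -0.2212, 0.1873]
tool_rot: [0.656, 0.755, -0.0, -0.001]
ft_force: [-0.0, -0.5, -4.3]
grip_width: 0.0638
```

Emit:
step_arm --pt "8 11 0" --pt "14 19 0" --pt "18 25 0" --pt "18 25 0" --pt "18 25 0" --pt "18 25 0" --pt "18 25 0" --pt "18 25 0" --pt "18 25 0" --pt "18 25 0" --pt "17.3 25 0" --pt "9 13 0" --pt "3 3.1 0" --pt "0 0 0" --pt "0 0 0" --pt "0 0 0" --pt "0 0 0" --twist '[0, 0, 0, 0, 0, 0, 0, 0, 0, 0, 0, 0, 0, 0, 0, 0, 0]'

```text
time: 19.68
position: [0.6676, 0.0085, 0.1883]
tool_rot: [0.656, 0.755, -0.001, -0.001]
ft_force: [0.0, -0.1, -4.2]
grip_width: 0.0635
```

```bash
python3 -c "
from h import *
plan(.668,.010,.105,8)
c=shot('scene','s5')
cv2.imwrite('pics/s5z.png',cv2.resize(c['color'][100:350,250:560],None,fx=2.5,fy=2.3))"
```

```text
t 19.68 at [667.6   8.5 188.3] psi 8.0 q6 -0.29 grip 63.5 F [ 0.03 -0.1  -4.2 ] 
 twist -0.0 then slide x 1.4 y 0.6 z 83.3
```

View pics/s5z.png

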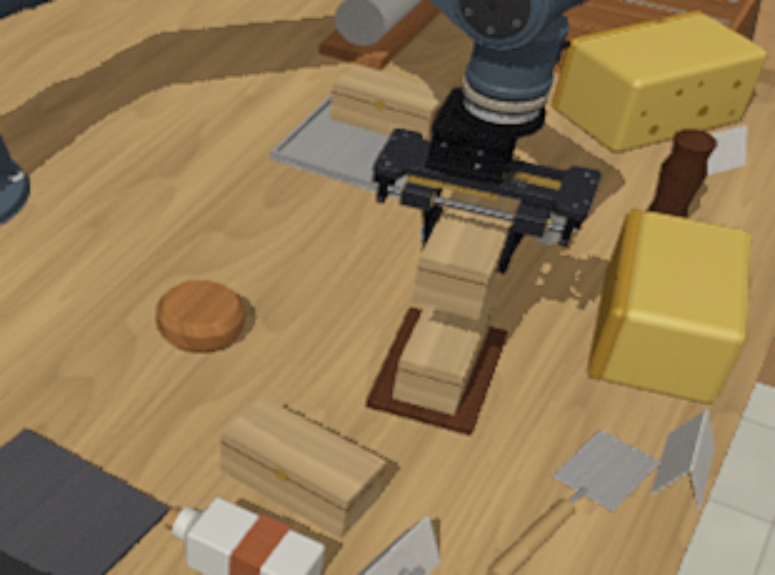

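Emit:
step_arm --pt "1.4 0.5 20" --pt "0 0 25" --pt "0 0 20" --pt "0 0 8" --pt "0 0 4" --pt "0 0 3" --pt "0 0 0" --pt "0 0 0" --twist '[0, 0, 0, 0, 0, 0, 0, 0]'

```text
time: 20.4
position: [0.6699, 0.0108, 0.1098]
tool_rot: [0.656, 0.755, 0.001, 0.001]
ft_force: [-0.6, 0.5, -4.2]
grip_width: 0.0636
```

Emit:
step_arm --pt "0 0 1" --pt "0 0 1" --pt "0 0 0" --pt "0 0 0" --twist '[0, 0, 0, 0]'

```text
time: 20.73
position: [0.6691, 0.0111, 0.1069]
tool_rot: [0.656, 0.755, 0.0, 0.0]
ft_force: [0.3, -0.9, -3.6]
grip_width: 0.0638
```

Emit:
step_arm --pt "0 0 1" --pt "0 0 1" --pt "0 0 0" --pt "0 0 0" --twist '[0, 0, 0, 0]'

```text
time: 21.07
position: [0.6691, 0.0111, 0.1069]
tool_rot: [0.656, 0.755, 0.0, 0.0]
ft_force: [-2.4, 0.6, 5.7]
grip_width: 0.0637
```

Emit:
step_arm --pt "0 0 -1" --pt "0 0 0" --pt "0 0 0" --pt "0 0 0" --pt "0 0 -20" --pt "0 0 -30" --pt "0 0 -30" --pt "0 0 0" --pt "0 0 0" --twist '[0, 0, 0, 0, 0, 0, 0, 0, 0]' --jaw 82

```text
time: 21.82
position: [0.6706, 0.0108, 0.1879]
tool_rot: [0.656, 0.755, 0.001, 0.002]
ft_force: [0.2, -0.2, -0.5]
grip_width: 0.0818
```

```bash
python3 -c "
from h import *
plan(.619,-.213,.15,83.1)"
```

```text
t 21.82 at [670.6  10.8 187.9] psi 8.0 q6 -0.29 grip 81.8 F [ 0.24 -0.2  -0.52] 
 twist -75.1 then slide x 24.3 y -228.4 z 37.9
```

Emit:
step_arm --pt "0 0 0" --pt "0 0 0" --pt "0 0 0" --pt "0 0 0" --pt "0 0 0" --pt "0 0 0" --pt "0 0 0" --pt "0 0 0" --pt "0 0 0" --pt "0 0 0" --pt "0 0 0" --pt "3 -28.5 0" --pt "3 -28.5 0" --pt "3 -28.5 0" --pt "3 -28.5 0" --pt "3 -28.5 0" --pt "3 -28.5 0" --pt "3 -28.5 0" --pt "3 -28.5 0" --twist '[-7, -7, -7, -7, -7, -7, -7, -7, -7, -7, -5.1, 0, 0, 0, 0, 0, 0, 0, 0]' --jaw 85

```text
time: 23.4
position: [0.6165, -0.2133, 0.1836]
tool_rot: [0.06, 0.998, 0.001, -0.002]
ft_force: [-0.1, 0.4, 0.6]
grip_width: 0.085
```

Emit:
step_arm --pt "0 0 25" --pt "0 0 25" --pt "0 0 0" --pt "0 0 0" --twist '[0, 0, 0, 0]'

```text
time: 23.73
position: [0.616, -0.2116, 0.1328]
tool_rot: [0.06, 0.998, 0.001, -0.003]
ft_force: [-0.8, -0.2, 0.9]
grip_width: 0.0847
```

```bash
python3 -c "
from h import *
shot('wrist','w6');shot('top','top6')
plan(.619,-.213,.033,83.1)"; python3 meas.py top6 | grep -v 'zt 0.1[25]'
```

```text
t 23.83 at [ 618.3 -212.2  135.8] psi 83.2 q6 -1.95 grip 84.9 F [ 0.99  0.37 -0.9 ] 
 twist 0.1 then slide x -0.8 y -0.7 z 102.8
[209.  93.] zt 0.113 c [821. 183.] size [ 86. 197.] ang 8.5 n 1688
[429. 104.] zt 0.030 c [ 795. -420.] size [278. 110.] ang 89.6 n 2249
[ 79. 104.] zt 0.052 c [796. 572.] size [70. 13.] ang 55.5 n 82
[272. 140.] zt 0.136 c [669.  13.] size [ 67. 140.] ang 8.3 n 1219
[159. 157.] zt 0.057 c [645. 335.] size [ 58. 116.] ang 69.4 n 708
[392. 160.] zt 0.233 c [ 610. -279.] size [57. 75.] ang 82.3 n 467
[358. 184.] zt 0.065 c [ 574. -219.] size [42. 55.] ang 82.9 n 102
[114. 240.] zt 0.070 c [406. 448.] size [140.  68.] ang 0.4 n 1191
```

View pics/w6.png

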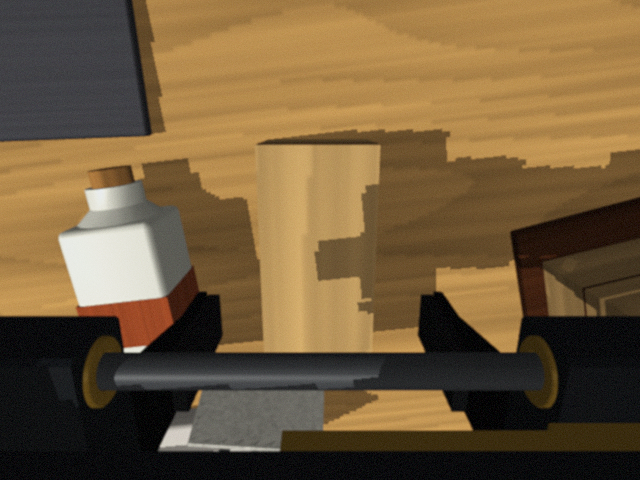

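Emit:
step_arm --pt "0 0 30" --pt "0 0 30" --pt "0 0 30" --pt "0 0 12" --pt "0 0 0" --pt "0 0 0" --twist '[0, 0, 0, 0, 0, 0]'

```text
time: 24.33
position: [0.6186, -0.2125, 0.0343]
tool_rot: [0.06, 0.998, -0.0, 0.0]
ft_force: [-0.1, 0.4, -0.8]
grip_width: 0.085
```

Emit:
step_arm --pt "0 0 0" --pt "0 0 0" --pt "0 0 0" --pt "0 0 0" --pt "0 0 0" --pt "0 0 0" --pt "0 0 -10" --pt "0 0 -15" --pt "0 0 -20" --pt "0 0 -20" --pt "0 0 0" --pt "0 0 0" --pt "0 0 0" --pt "0 0 0" --twist '[0, 0, 0, 0, 0, 0, 0, 0, 0, 0, 0, 0, 0, 0]' --jaw 50 --force 50

```text
time: 25.5
position: [0.6165, -0.2117, 0.0967]
tool_rot: [0.06, 0.998, 0.001, -0.002]
ft_force: [0.5, 0.7, -3.8]
grip_width: 0.0637
```

```bash
python3 -c "
from h import *
plan(.407,.347,.050,90.5)
plan(.669,.011,.12,8)"
```

```text
t 25.50 at [ 616.5 -211.7   96.7] psi 83.1 q6 -1.95 grip 63.7 F [ 0.48  0.69 -3.85] 
 twist -7.4 then slide x 204.6 y 560.5 z 46.7
t 25.50 at [ 616.5 -211.7   96.7] psi 83.1 q6 -1.95 grip 63.7 F [ 0.48  0.69 -3.85] 
 twist 75.1 then slide x 213.3 y 83.0 z -23.3
```

Emit:
step_arm --pt "0 0 -20" --pt "0 0 -25" --pt "0 0 -25" --pt "0 0 -25" --pt "0 0 -25" --pt "0 0 -20" --pt "0 0 -10" --pt "0 0 0" --pt "0 0 0" --pt "0 0 0" --pt "0 0 0" --pt "0 0 0" --pt "0 0 0" --pt "0 0 0" --pt "0 0 0" --pt "0 0 0" --pt "0 0 0" --pt "0 0 0" --twist '[0, 0, 4, 5, 5, 5, 5, 5, 5, 5, 5, 5, 5, 5, 5, 5, 4, 2.1]'

```text
time: 27.0
position: [0.6169, -0.212, 0.2463]
tool_rot: [0.657, 0.754, -0.0, -0.002]
ft_force: [-0.7, 0.6, -4.4]
grip_width: 0.0642
```

Emit:
step_arm --pt "8 3 0" --pt "15 6 0" --pt "21 8.2 0" --pt "21 8.2 0" --pt "21 8.2 0" --pt "21 8.2 0" --pt "21 8.2 0" --pt "21 8.2 0" --pt "21 8.2 0" --pt "21 8.2 0" --pt "14 5.6 0" --pt "8.3 3 0" --pt "0 0 0" --pt "0 0 0" --pt "0 0 0" --pt "0 0 0" --twist '[0, 0, 0, 0, 0, 0, 0, 0, 0, 0, 0, 0, 0, 0, 0, 0]'

```text
time: 28.33
position: [0.6703, 0.009, 0.2485]
tool_rot: [0.656, 0.754, -0.0, 0.0]
ft_force: [-0.4, 0.7, -4.2]
grip_width: 0.0636
```

```bash
python3 -c "
from h import *
plan(.669,.011,.168,8)
c=shot('scene','s7')
cv2.imwrite('pics/s7z.png',cv2.resize(c['color'][100:350,250:560],None,fx=2.5,fy=2.3))"
```

```text
t 28.33 at [670.3   9.  248.5] psi 8.0 q6 -0.29 grip 63.6 F [-0.43  0.69 -4.17] 
 twist -0.0 then slide x 2.1 y -1.0 z 80.5
```

View pics/s7z.png

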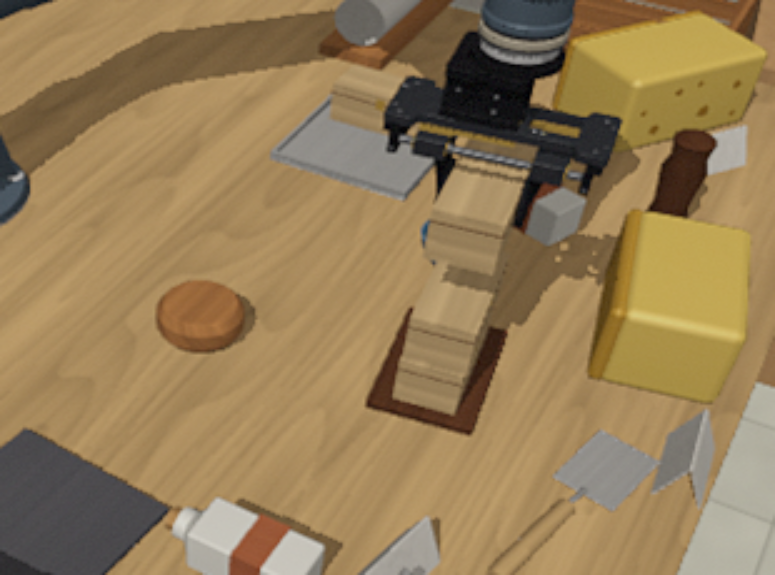

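Emit:
step_arm --pt "2 -0.5 20" --pt "0 0 25" --pt "0 0 20" --pt "0 0 6" --pt "0 0 3" --pt "0 0 2" --pt "0 0 0" --pt "0 0 0" --twist '[0, 0, 0, 0, 0, 0, 0, 0]'

```text
time: 29.05
position: [0.6707, 0.0119, 0.1741]
tool_rot: [0.656, 0.755, 0.001, 0.001]
ft_force: [-0.2, -0.5, -4.6]
grip_width: 0.0641
```

Emit:
step_arm --pt "0 0 1" --pt "0 0 1" --pt "0 0 0" --pt "0 0 0" --twist '[0, 0, 0, 0]'

```text
time: 29.38
position: [0.6697, 0.0124, 0.1708]
tool_rot: [0.656, 0.755, 0.0, 0.0]
ft_force: [-0.5, 0.3, -5.0]
grip_width: 0.0638
```

Emit:
step_arm --pt "0 0 1" --pt "0 0 1" --pt "0 0 0" --pt "0 0 0" --twist '[0, 0, 0, 0]'

```text
time: 29.72
position: [0.6696, 0.0123, 0.1684]
tool_rot: [0.656, 0.755, -0.0, -0.0]
ft_force: [0.7, 0.0, -4.2]
grip_width: 0.0636
```

Emit:
step_arm --pt "0 0 1" --pt "0 0 1" --pt "0 0 0" --pt "0 0 0" --twist '[0, 0, 0, 0]'

```text
time: 30.05
position: [0.6698, 0.0123, 0.167]
tool_rot: [0.656, 0.755, 0.0, 0.0]
ft_force: [0.0, 1.3, -0.8]
grip_width: 0.0635
```

Contact is beginning, so I'm releasing.

Emit:
step_arm --pt "0 0 0" --pt "0 0 0" --pt "0 0 0" --pt "0 0 0" --pt "0 0 -20" --pt "0 0 -30" --pt "0 0 -30" --pt "0 0 0" --pt "0 0 0" --twist '[0, 0, 0, 0, 0, 0, 0, 0, 0]' --jaw 82

```text
time: 30.8
position: [0.6712, 0.0121, 0.2494]
tool_rot: [0.656, 0.755, 0.002, 0.003]
ft_force: [-1.0, 0.1, -0.8]
grip_width: 0.0821
```

```bash
python3 -c "
from h import *
shot('top','top8')
plan(.60,-.33,.2,90)
c=shot('scene','s8')
cv2.imwrite('pics/s8z.png',cv2.resize(c['color'][100:350,250:560],None,fx=2.5,fy=2.3))"; python3 meas.py top8 | grep -v 'zt 0.1[25]'
```

```text
t 30.85 at [669.9  12.2 247.3] psi 8.0 q6 -0.29 grip 82.0 F [-1.36 -0.53 -0.09] 
 twist -82.0 then slide x 69.9 y -342.2 z 47.3
[186.  92.] zt 0.113 c [807. 242.] size [89. 86.] ang 90.0 n 712
[421. 107.] zt 0.048 c [ 752. -384.] size [ 37. 318.] ang 5.2 n 421
[228. 100.] zt 0.108 c [800. 133.] size [19. 38.] ang 9.3 n 76
[ 79. 104.] zt 0.051 c [795. 570.] size [71. 13.] ang 57.1 n 88
[282. 142.] zt 0.194 c [677. -35.] size [66. 43.] ang 7.9 n 408
[159. 157.] zt 0.057 c [644. 334.] size [ 57. 118.] ang 69.1 n 728
[396. 161.] zt 0.058 c [ 631. -331.] size [ 53. 117.] ang 89.2 n 715
[300. 236.] zt 0.049 c [418. -64.] size [86. 87.] ang 56.8 n 734
```

View pics/s8z.png

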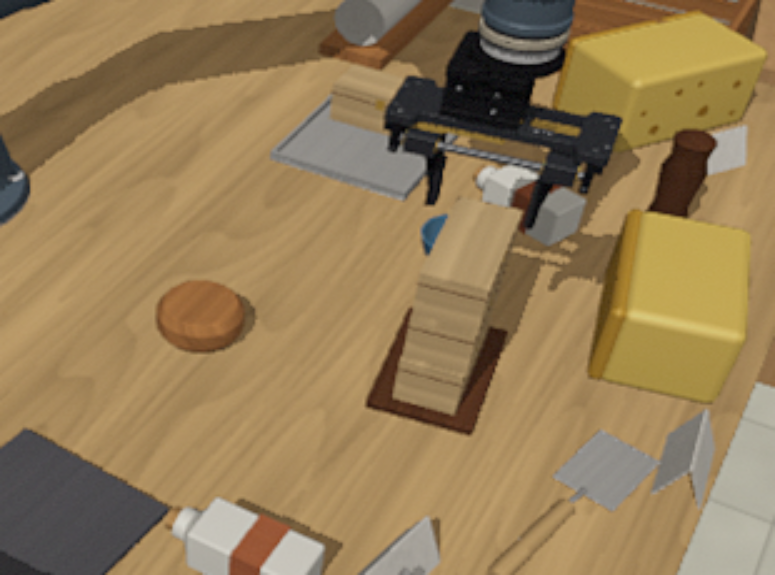

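View pics/top8.png

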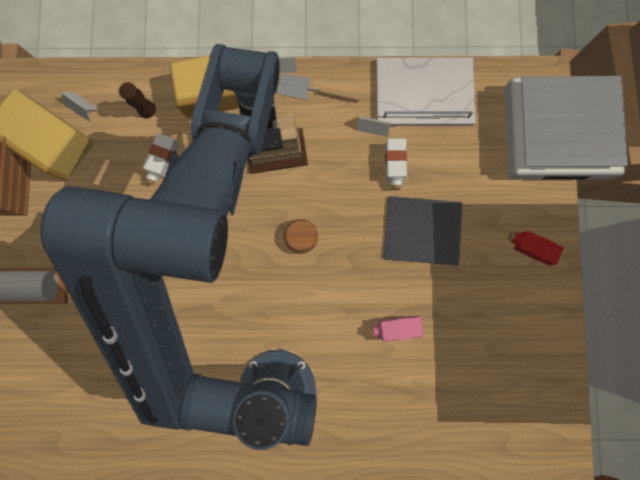

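```bash
python3 -c "
from h import *
plan(.589,-.331,.13,89.4)"
```

```text
t 30.90 at [669.1  12.3 246. ] psi 8.0 q6 -0.29 grip 82.0 F [-1.41 -0.05 -0.49] 
 twist -81.4 then slide x 76.5 y -344.2 z 116.0
```

Emit:
step_arm --pt "0 0 -15" --pt "0 0 0" --pt "0 0 0" --pt "0 0 0" --pt "0 0 0" --pt "0 0 0" --pt "0 0 0" --pt "0 0 0" --pt "0 0 0" --pt "0 0 0" --pt "0 0 0" --pt "0 0 0" --twist '[-6.8, -6.8, -6.8, -6.8, -6.8, -6.8, -6.8, -6.8, -6.8, -6.8, -6.8, -6.6]' --jaw 80

```text
time: 31.9
position: [0.6685, 0.0124, 0.2592]
tool_rot: [0.002, 1.0, 0.0, -0.002]
ft_force: [0.0, -0.2, -0.3]
grip_width: 0.0799
```

Emit:
step_arm --pt "6.4 -28.7 0" --pt "6.4 -28.7 0" --pt "6.4 -28.7 0" --pt "6.4 -28.7 0" --pt "6.4 -28.7 0" --pt "6.4 -28.7 0" --pt "6.4 -28.7 0" --pt "6.4 -28.7 0" --pt "6.4 -28.7 0" --pt "6.4 -28.7 0" --pt "6.4 -28.7 0" --pt "6.4 -28.7 0" --pt "0 0 35" --pt "0 0 35" --pt "0 0 35" --pt "0 0 20" --pt "0 0 0" --pt "0 0 0" --twist '[0, 0, 0, 0, 0, 0, 0, 0, 0, 0, 0, 0, 0, 0, 0, 0, 0, 0]'

```text
time: 33.4
position: [0.5881, -0.3303, 0.1339]
tool_rot: [0.005, 1.0, 0.002, -0.002]
ft_force: [0.7, -0.8, -0.7]
grip_width: 0.0795
```

```bash
python3 -c "
from h import *
shot('wrist','w9')
plan(.589,-.331,.026,89.4)
W=cloud('w9');m=(W[...,2]>.03)&(W[...,2]<.07)
import sys; print(m.sum())
z=(m).astype('uint8')
n,L,S,C=cv2.connectedComponentsWithStats(z)
for i in range(1,n):
  if S[i,4]>300: print(S[i],W[L==i].min(0),W[L==i].max(0))
"
```

```text
t 33.45 at [ 589.5 -331.4  136.1] psi 89.4 q6 -2.24 grip 79.7 F [0.64 0.61 0.47] 
 twist 0.0 then slide x 0.5 y 0.4 z 110.1
14347
[  274   190    93   162 12665] [ 0.54629735 -0.35725508  0.03001191] [ 0.6430211  -0.30252699  0.05727747]
[ 280  390   84   20 1630] [ 0.66855694 -0.35681019  0.05004964] [ 0.68578425 -0.30294826  0.05664832]
```

View pics/w9.png

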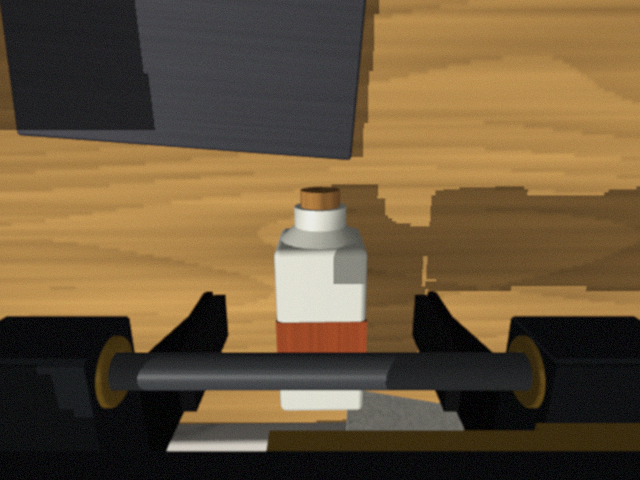

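Emit:
step_arm --pt "1.5 0.4 30" --pt "0 0 30" --pt "0 0 30" --pt "0 0 20" --pt "0 0 0" --pt "0 0 0" --twist '[0, 0, 0, 0, 0, 0]'

```text
time: 33.95
position: [0.5887, -0.3313, 0.0275]
tool_rot: [0.005, 1.0, -0.0, 0.0]
ft_force: [0.2, -0.3, 0.3]
grip_width: 0.08
```

Emit:
step_arm --pt "0 0 0" --pt "0 0 0" --pt "0 0 0" --pt "0 0 0" --pt "0 0 0" --pt "0 0 0" --pt "0 0 0" --pt "0 0 0" --pt "0 0 0" --twist '[0, 0, 0, 0, 0, 0, 0, 0, 0]' --jaw 45 --force 8

```text
time: 34.7
position: [0.5884, -0.3306, 0.0277]
tool_rot: [0.005, 1.0, 0.0, 0.0]
ft_force: [-0.6, 2.5, 5.5]
grip_width: 0.0541
```

Emit:
step_arm --pt "4 0 -4" --pt "4 0 -8" --pt "4 0 -10" --pt "0 0 -12" --pt "0 0 -12" --pt "0 0 -12" --pt "0 0 -12" --pt "0 0 -12" --pt "0 0 -12" --pt "0 0 -12" --pt "0 0 -10" --pt "0 0 -8" --pt "0 0 0" --pt "0 0 0" --pt "0 0 0" --twist '[0, 0, 0, 0, 0, 0, 0, 0, 0, 0, 0, 0, 0, 0, 0]'

```text
time: 35.95
position: [0.5755, -0.3305, 0.1499]
tool_rot: [0.005, 1.0, 0.0, -0.001]
ft_force: [0.2, 0.8, -3.6]
grip_width: 0.0541
```

```bash
python3 -c "
from h import *
c=shot('scene','s10')
cv2.imwrite('pics/s10z.png',cv2.resize(c['color'][180:400,230:500],None,fx=2.7,fy=2.7))
plan(.435,-.408,.12,85)"
```

```text
t 36.00 at [ 575.5 -330.3  149.6] psi 89.4 q6 -2.25 grip 53.9 F [ 0.01  0.02 -4.51] 
 twist 4.4 then slide x 133.1 y -89.6 z 29.6
```

View pics/s10z.png

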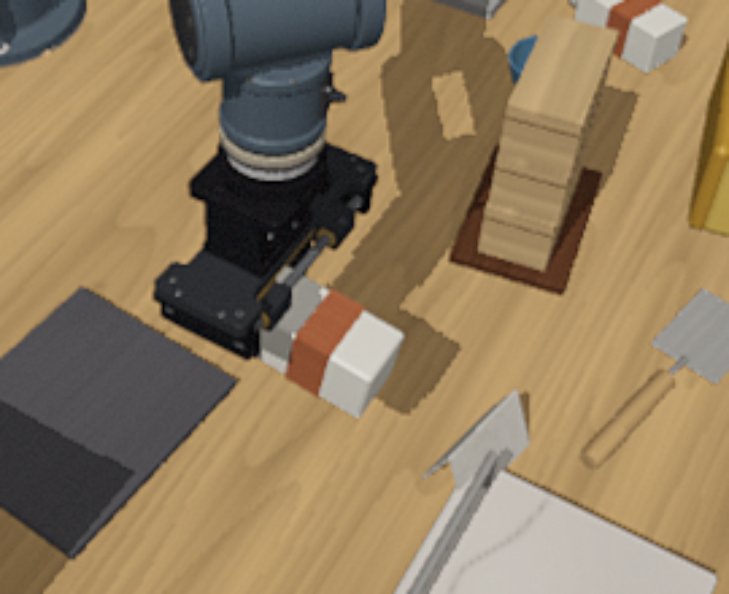

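The bottle hasn't swung; its base hangs only about 20° down (picture at 370,370). I'll lower it near the counter and relax the grip so it can swing.

Emit:
step_arm --pt "10 15 10" --pt "15 20 12" --pt "15 25 12" --pt "15 25 0" --pt "5 15 0" --pt "0 0 0" --pt "0 0 0" --twist '[0, 0, 0, 0, 0, 0, 0]'

```text
time: 36.58
position: [0.5169, -0.2295, 0.1161]
tool_rot: [0.004, 1.0, 0.0, -0.0]
ft_force: [0.2, -0.1, -3.6]
grip_width: 0.0537
```

Emit:
step_arm --pt "0 0 0" --pt "0 0 0" --pt "0 0 0" --pt "0 0 0" --pt "0 0 0" --pt "0 0 0" --twist '[0, 0, 0, 0, 0, 0]' --force 4

```text
time: 37.08
position: [0.5172, -0.2307, 0.1166]
tool_rot: [0.005, 1.0, -0.0, 0.0]
ft_force: [0.0, 0.6, -3.7]
grip_width: 0.0537
```

```bash
python3 -c "
from h import *
c=shot('scene','s11')
cv2.imwrite('pics/s11z.png',cv2.resize(c['color'][180:400,230:500],None,fx=2.7,fy=2.7))
plan(.435,-.408,.12,85)"
```

```text
t 37.13 at [ 517.2 -230.6  116.6] psi 89.4 q6 -2.18 grip 53.9 F [ 0.31 -0.03 -3.78] 
 twist 4.4 then slide x 66.4 y -183.9 z -3.4
```

View pics/s11z.png

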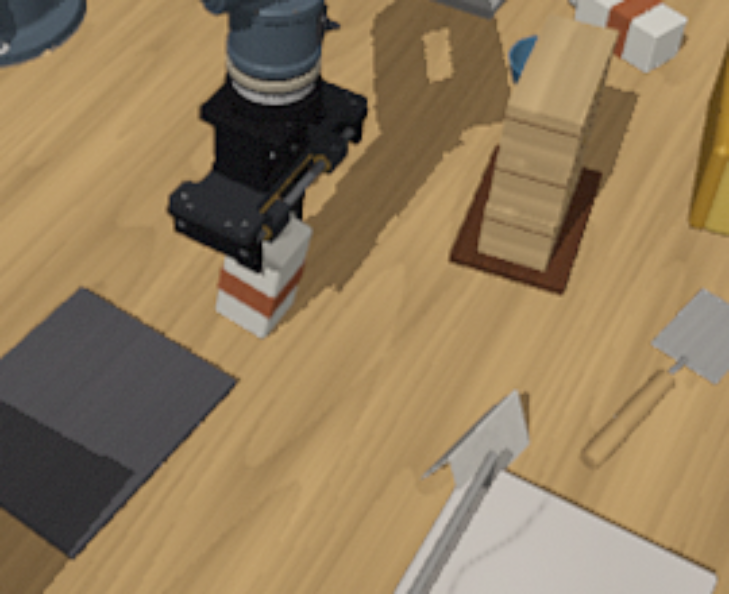

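It swung nearly upright. I'll lower it onto the counter so the base squares up.

Emit:
step_arm --pt "0 0 4" --pt "0 0 4" --pt "0 0 3" --pt "0 0 2" --pt "0 0 2" --pt "0 0 1" --pt "0 0 0" --pt "0 0 0" --twist '[0, 0, 0, 0, 0, 0, 0, 0]'

```text
time: 37.8
position: [0.5175, -0.2308, 0.1014]
tool_rot: [0.005, 1.0, -0.001, 0.001]
ft_force: [-1.9, -0.2, 3.8]
grip_width: 0.0543
```

```bash
python3 -c "
from h import *
c=shot('scene','s12')
cv2.imwrite('pics/s12z.png',cv2.resize(c['color'][180:330,270:400],None,fx=4,fy=4))
plan(.435,-.408,.12,85)"
```

```text
t 37.85 at [ 517.5 -230.8  101.4] psi 89.5 q6 -2.18 grip 53.9 F [-1.19  0.23  5.69] 
 twist 4.5 then slide x 66.7 y -183.8 z -18.6
```

View pics/s12z.png

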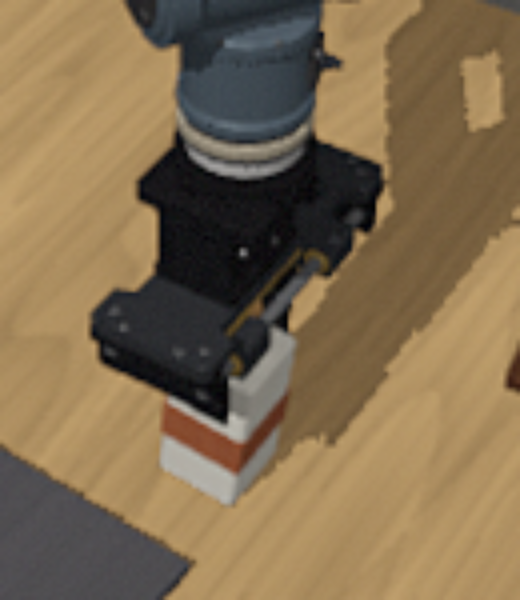

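Emit:
step_arm --pt "0 0 0" --pt "0 0 0" --pt "0 0 0" --pt "0 0 0" --pt "0 0 0" --twist '[0, 0, 0, 0, 0]' --jaw 75

```text
time: 38.27
position: [0.5169, -0.2301, 0.1003]
tool_rot: [0.005, 1.0, 0.0, -0.0]
ft_force: [-0.4, 0.9, -0.9]
grip_width: 0.0732
```

```bash
python3 -c "
from h import *
c=shot('scene','s13')
cv2.imwrite('pics/s13z.png',cv2.resize(c['color'][180:330,270:400],None,fx=4,fy=4))
plan(.435,-.408,.12,85)"
```

```text
t 38.32 at [ 517.  -230.2  100.3] psi 89.4 q6 -2.18 grip 74.3 F [ 0.06  0.12 -1.01] 
 twist 4.4 then slide x 66.1 y -184.3 z -19.7
```

View pics/s13z.png

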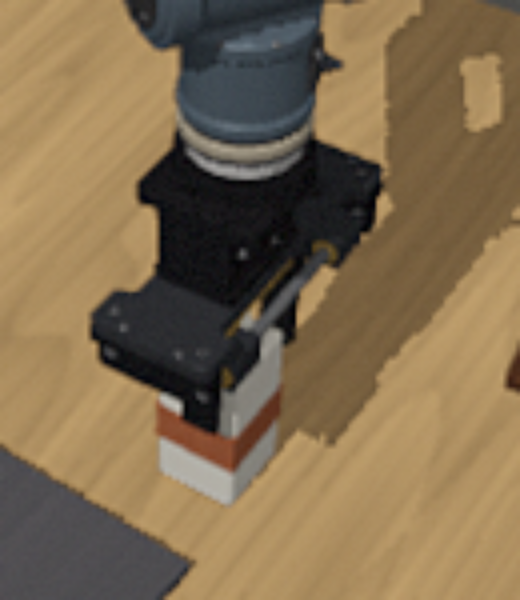

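Emit:
step_arm --pt "0 0 0" --pt "0 0 0" --pt "0 0 0" --pt "0 0 0" --pt "0 0 0" --pt "0 0 -8" --pt "0 0 -12" --pt "0 0 -12" --pt "0 0 -8" --pt "0 0 0" --pt "0 0 0" --twist '[0, 0, 0, 0, 0, 0, 0, 0, 0, 2.1, 2.1]' --jaw 45 --force 30

```text
time: 39.23
position: [0.5171, -0.2303, 0.1414]
tool_rot: [0.042, 0.999, -0.0, 0.0]
ft_force: [0.2, 1.4, -3.3]
grip_width: 0.0537
```

```bash
python3 -c "
from h import *
plan(.401,-.450,.116,85.2)
c=shot('scene','s14')
cv2.imwrite('pics/s14z.png',cv2.resize(c['color'][180:330,270:400],None,fx=4,fy=4))
"
```

```text
t 39.23 at [ 517.1 -230.3  141.4] psi 85.1 q6 -2.10 grip 53.7 F [ 0.2   1.37 -3.25] 
 twist -0.1 then slide x 97.3 y -228.7 z 25.4
```

View pics/s14z.png

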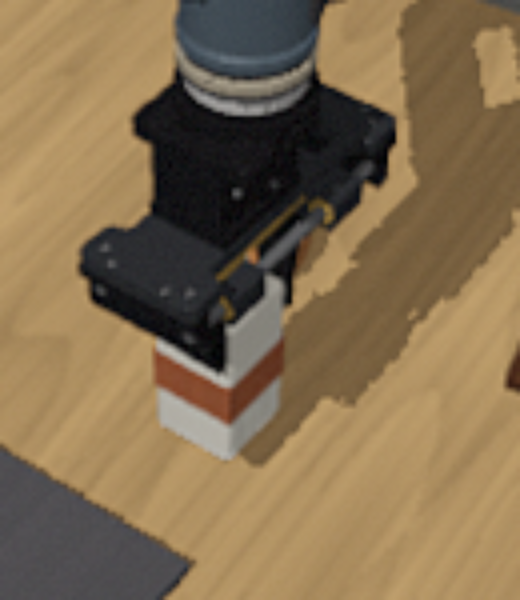

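Emit:
step_arm --pt "5 -11 0" --pt "9.7 -22.9 0" --pt "9.7 -22.9 0" --pt "9.7 -22.9 0" --pt "9.7 -22.9 0" --pt "9.7 -22.9 0" --pt "9.7 -22.9 0" --pt "9.7 -22.9 0" --pt "9.7 -22.9 0" --pt "9.7 -22.9 0" --pt "5 -11.6 0" --pt "0 0 0" --pt "0 0 10" --pt "0 0 8" --pt "0 0 6" --pt "0 0 0" --pt "0 0 0" --twist '[0, 0, 0, 0, 0, 0, 0, 0, 0, 0, 0, 0, 0, 0, 0, 0, 0]'

```text
time: 40.7
position: [0.4013, -0.4485, 0.1155]
tool_rot: [0.041, 0.999, 0.001, -0.001]
ft_force: [-0.1, -0.2, -2.7]
grip_width: 0.0536
```

Emit:
step_arm --pt "0 0 2" --pt "0 0 1.5" --pt "0 0 1.5" --pt "0 0 0" --pt "0 0 0" --twist '[0, 0, 0, 0, 0]'

```text
time: 41.12
position: [0.4011, -0.4501, 0.1116]
tool_rot: [0.041, 0.999, -0.0, 0.0]
ft_force: [0.8, 0.4, -3.2]
grip_width: 0.0542
```

Emit:
step_arm --pt "0 0 1" --pt "0 0 0.5" --pt "0 0 0" --pt "0 0 0" --twist '[0, 0, 0, 0]'

```text
time: 41.45
position: [0.4012, -0.4504, 0.1106]
tool_rot: [0.042, 0.999, -0.0, 0.0]
ft_force: [0.7, 0.4, 0.0]
grip_width: 0.0543
```

Emit:
step_arm --pt "0 0 0" --pt "0 0 0" --pt "0 0 0" --pt "0 0 0" --pt "0 0 -15" --pt "0 0 -25" --pt "0 0 -30" --pt "0 0 -30" --pt "0 0 -30" --pt "0 0 0" --twist '[0, 0, 0, 0, 0, 0, 0, 0, 0, 0]' --jaw 78

```text
time: 42.28
position: [0.4032, -0.4534, 0.2468]
tool_rot: [0.041, 0.999, -0.006, 0.004]
ft_force: [-0.1, -1.5, 0.6]
grip_width: 0.0779
```

```bash
python3 -c "
from h import *
shot('wrist','w15');c=shot('scene','s15');shot('top','top15')
plan(.61,.32,.25,69.5)
"; python3 meas.py top15
```

```text
t 42.43 at [ 400.9 -449.8  240.1] psi 85.2 q6 -2.52 grip 77.9 F [-0.68  0.79  0.01] 
 twist 15.7 then slide x 73.7 y 794.2 z -9.9
[209.  93.] zt 0.113 c [821. 183.] size [ 88. 199.] ang 8.7 n 1645
[135.  98.] zt 0.153 c [792. 390.] size [45. 44.] ang 18.3 n 219
[421. 107.] zt 0.049 c [ 750. -384.] size [ 41. 316.] ang 4.3 n 410
[ 79. 104.] zt 0.051 c [796. 571.] size [71. 13.] ang 56.2 n 84
[ 66. 145.] zt 0.123 c [667. 569.] size [ 61. 146.] ang 90.0 n 670
[270. 138.] zt 0.195 c [671.  13.] size [ 66. 140.] ang 8.3 n 1387
[159. 157.] zt 0.057 c [646. 334.] size [ 57. 114.] ang 69.6 n 724
[206. 167.] zt 0.052 c [605. 195.] size [82. 81.] ang 61.6 n 161
[114. 240.] zt 0.070 c [405. 448.] size [140.  68.] ang 0.8 n 1193
```

View pics/s15.png

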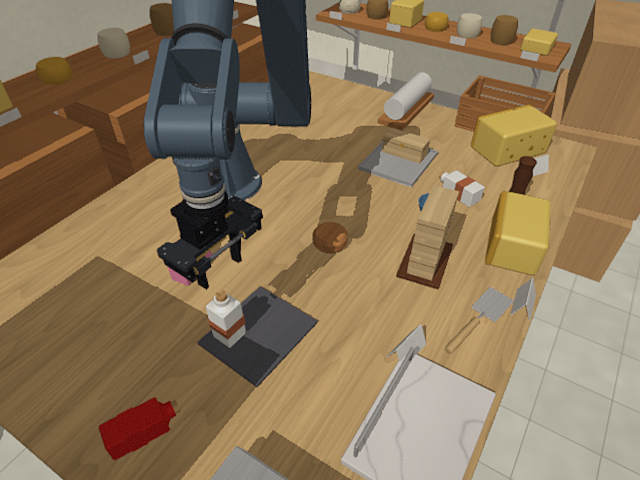

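View pics/top15.png

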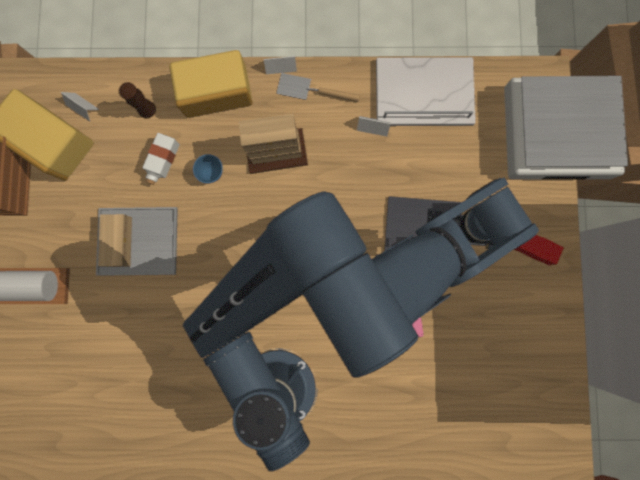

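```bash
python3 -c "
from h import *
plan(.607,.348,.14,69.6)
"
```

```text
t 42.43 at [ 400.9 -449.8  240.1] psi 85.2 q6 -2.52 grip 77.9 F [-0.68  0.79  0.01] 
 twist 15.6 then slide x 84.9 y 819.6 z 100.1
```

Emit:
step_arm --pt "0 0 0" --pt "0 0 0" --pt "0 0 0" --pt "3.3 31.5 0" --pt "3.3 31.5 0" --pt "3.3 31.5 0" --pt "3.3 31.5 0" --pt "3.3 31.5 0" --pt "3.3 31.5 0" --pt "3.3 31.5 0" --pt "3.3 31.5 0" --pt "3.3 31.5 0" --pt "3.3 31.5 0" --pt "3.3 31.5 0" --pt "3.3 31.5 0" --pt "3.3 31.5 0" --twist '[5.2, 5.2, 5.2, 0, 0, 0, 0, 0, 0, 0, 0, 0, 0, 0, 0, 0]'

```text
time: 43.77
position: [0.5022, -0.0493, 0.2383]
tool_rot: [0.177, 0.984, 0.0, -0.002]
ft_force: [-0.3, -0.6, 0.5]
grip_width: 0.0779
```

Emit:
step_arm --pt "3.3 31.5 0" --pt "3.3 31.5 0" --pt "3.3 31.5 0" --pt "3.3 31.5 0" --pt "3.3 31.5 0" --pt "3.3 31.5 0" --pt "3.3 31.5 0" --pt "3.3 31.5 0" --pt "3.3 31.5 0" --pt "3.3 31.5 0" --pt "3.3 31.5 0" --pt "3.3 31.5 0" --pt "3.3 31.5 0" --pt "0 0 25" --pt "0 0 30" --pt "0 0 30" --pt "0 0 15" --pt "0 0 0" --pt "0 0 0" --twist '[0, 0, 0, 0, 0, 0, 0, 0, 0, 0, 0, 0, 0, 0, 0, 0, 0, 0, 0]'

```text
time: 45.35
position: [0.604, 0.347, 0.1372]
tool_rot: [0.177, 0.984, -0.001, -0.002]
ft_force: [-0.5, -0.4, -0.7]
grip_width: 0.0781
```

```bash
python3 -c "
from h import *
shot('wrist','w16');shot('top','top16')
plan(.607,.348,.026,69.6)
W=cloud('w16');m=(W[...,2]>.03)&(W[...,2]<.07)
n,L,S,C=cv2.connectedComponentsWithStats(m.astype('uint8'))
a=np.radians(-20.4);ax=np.array([np.cos(a),np.sin(a)]);pe=np.array([-np.sin(a),np.cos(a)])
for i in range(1,n):
  if S[i,4]>300:
    P=W[L==i][:,:2]*1000; print(S[i],P.mean(0),'along',(P@ax).min(),(P@ax).max(),'perp',(P@pe).min(),(P@pe).max(), cv2.minAreaRect(P.astype(np.float32)))
p=robot.get_obs()['position'][:2]*1000; print('tcp along',p@ax,'perp',p@pe)
"
```

```text
t 45.45 at [606.2 347.7 140.6] psi 69.6 q6 -0.85 grip 78.0 F [-0.11  0.64  0.82] 
 twist 0.0 then slide x -0.7 y 0.5 z 114.6
[  280   188    92   164 12735] [613.27380325 345.789958  ] along 402.58556437644927 501.44633190944205 perp 510.36881512662666 565.1625337338891 ((611.2794799804688, 346.651611328125), (54.7109375, 98.91470336914062), 69.19678497314453)
[  30  273  136   76 2610] [579.75355005 209.79052859] along 453.2981695800199 513.3913005008433 perp 355.3832076981482 435.08284947464466 ((587.259765625, 207.15365600585938), (80.19879913330078, 48.052276611328125), 47.056396484375)
[ 283  390   82   16 1236] [688.69391305 317.40577795] along 528.2632146081753 542.4615379624548 perp 510.7037469787646 563.7537902871237 ((688.9066772460938, 317.0115051269531), (53.070457458496094, 14.115793228149414), 68.92377471923828)
tcp along 446.9601273254998 perp 537.2336040152611
```

View pics/w16.png

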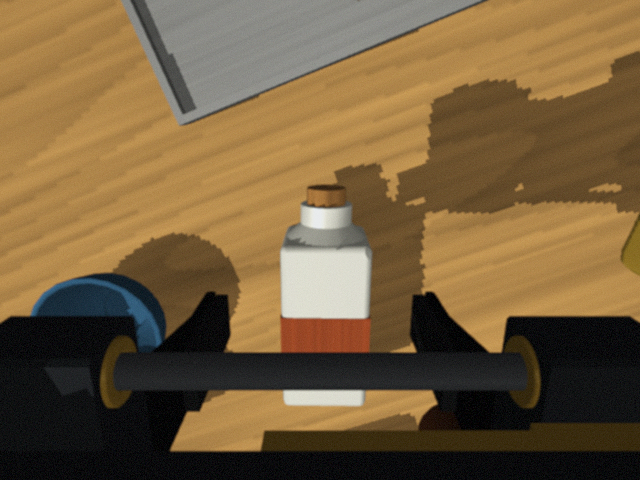

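View pics/top16.png

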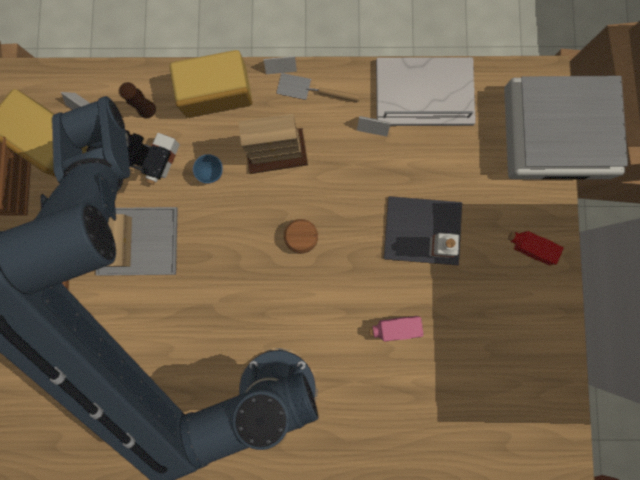

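Emit:
step_arm --pt "2 0 30" --pt "0 0 30" --pt "0 0 30" --pt "0 0 24" --pt "0 0 0" --pt "0 0 0" --twist '[0, 0, 0, 0, 0, 0]'

```text
time: 45.95
position: [0.6038, 0.3483, 0.0263]
tool_rot: [0.177, 0.984, -0.0, -0.0]
ft_force: [1.3, 0.4, 1.4]
grip_width: 0.0783
```

Emit:
step_arm --pt "0 0 0" --pt "0 0 0" --pt "0 0 0" --pt "0 0 0" --pt "0 0 0" --pt "0 0 0" --pt "0 0 0" --pt "0 0 0" --pt "0 0 0" --twist '[0, 0, 0, 0, 0, 0, 0, 0, 0]' --jaw 45 --force 6

```text
time: 46.7
position: [0.6046, 0.349, 0.0276]
tool_rot: [0.177, 0.984, 0.001, 0.001]
ft_force: [-0.2, 0.6, 6.0]
grip_width: 0.0542
```

Emit:
step_arm --pt "2 0 -4" --pt "2 0 -7" --pt "2 0 -9" --pt "0 0 -10" --pt "0 0 -10" --pt "0 0 -10" --pt "0 0 -10" --pt "0 0 -10" --pt "0 0 -8" --pt "0 0 -6" --pt "0 0 -4" --pt "0 0 0" --pt "0 0 0" --twist '[0, 0, 0, 0, 0, 0, 0, 0, 0, 0, 0, 0, 0]'

```text
time: 47.78
position: [0.598, 0.3503, 0.114]
tool_rot: [0.177, 0.984, -0.0, -0.0]
ft_force: [-0.7, -0.8, -4.0]
grip_width: 0.0544
```

```bash
python3 -c "
from h import *
c=shot('scene','s17')
cv2.imwrite('pics/s17z.png',cv2.resize(c['color'][80:230,370:560],None,fx=4,fy=4))
plan(.469,-.366,.2,85.2)"
```

```text
t 47.83 at [597.7 350.2 113.6] psi 69.6 q6 -0.85 grip 54.2 F [-0.25  0.57 -3.54] 
 twist -15.6 then slide x 68.4 y -724.5 z -86.4
```

View pics/s17z.png

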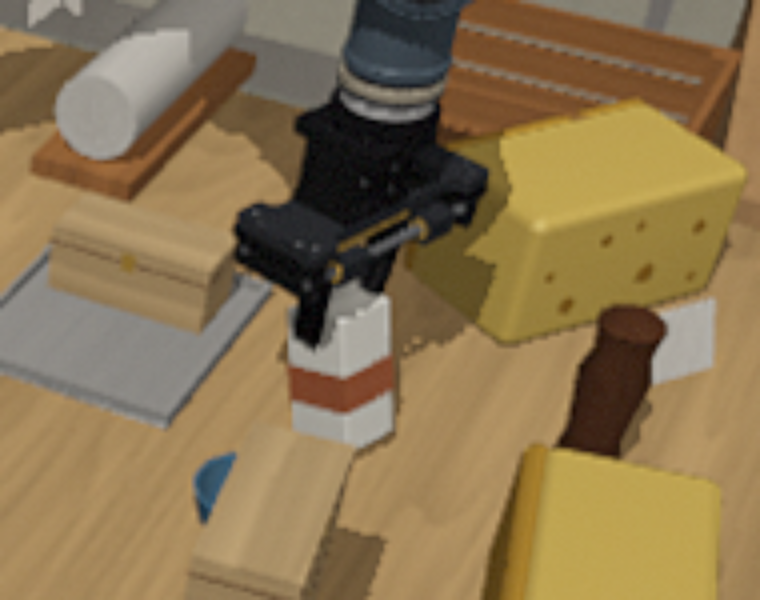

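It swung upright, with the base about 15 mm above the counter. I'll set it down, square it and regrip.

Emit:
step_arm --pt "0 0 4" --pt "0 0 4" --pt "0 0 3" --pt "0 0 2" --pt "0 0 1" --pt "0 0 0" --pt "0 0 0" --twist '[0, 0, 0, 0, 0, 0, 0]'

```text
time: 48.42
position: [0.5998, 0.3502, 0.1022]
tool_rot: [0.177, 0.984, 0.0, 0.002]
ft_force: [0.4, -1.8, 6.4]
grip_width: 0.0537
```

Emit:
step_arm --pt "0 0 0" --pt "0 0 0" --pt "0 0 0" --pt "0 0 0" --pt "0 0 0" --twist '[0, 0, 0, 0, 0]' --jaw 75

```text
time: 48.83
position: [0.5978, 0.3504, 0.0995]
tool_rot: [0.177, 0.984, -0.0, -0.0]
ft_force: [0.4, 0.0, 0.4]
grip_width: 0.0733
```

```bash
python3 -c "
from h import *
c=shot('scene','s18')
cv2.imwrite('pics/s18z.png',cv2.resize(c['color'][80:230,370:560],None,fx=4,fy=4))
plan(.469,-.366,.2,85.2)"
```

```text
t 48.88 at [597.9 350.4  99.6] psi 69.6 q6 -0.85 grip 73.9 F [0.08 0.18 0.24] 
 twist -15.6 then slide x 68.5 y -724.7 z -100.4
```

View pics/s18z.png

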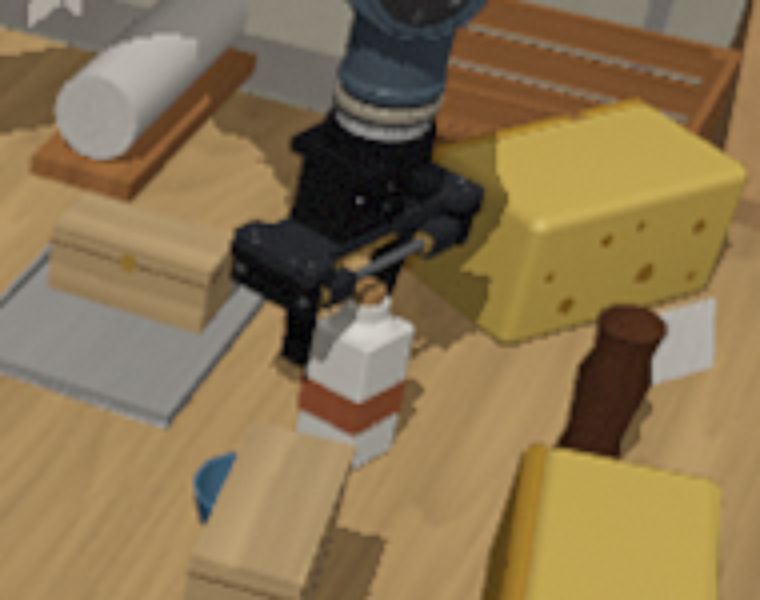

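The bottle has shifted out from between the fingers, which could be the announced knock or a kick on release. I'll check whether it's at rest.

Emit:
step_arm --pt "0 0 0" --pt "0 0 0" --pt "0 0 0" --twist '[0, 0, 0]'

```text
time: 49.13
position: [0.598, 0.3504, 0.0999]
tool_rot: [0.177, 0.984, -0.0, -0.0]
ft_force: [0.1, -0.3, 1.1]
grip_width: 0.0752
```

```bash
python3 -c "
from h import *
c=shot('scene','s19');shot('top','top19');shot('wrist','w19')
cv2.imwrite('pics/s19z.png',cv2.resize(c['color'][80:230,370:560],None,fx=4,fy=4))
plan(.469,-.366,.2,85.2)"; python3 meas.py top19
```

```text
t 49.28 at [598.1 350.4 100.1] psi 69.6 q6 -0.85 grip 75.3 F [-0.26  0.4   0.06] 
 twist -15.6 then slide x 68.7 y -724.7 z -99.9
[209.  93.] zt 0.113 c [817. 183.] size [ 85. 201.] ang 6.2 n 1666
[135.  98.] zt 0.153 c [791. 389.] size [44. 48.] ang 72.0 n 211
[421. 107.] zt 0.049 c [ 755. -383.] size [ 40. 316.] ang 7.9 n 411
[ 79. 104.] zt 0.051 c [795. 570.] size [71. 15.] ang 52.4 n 84
[270. 138.] zt 0.195 c [671.  13.] size [ 66. 140.] ang 8.1 n 1396
[ 55. 143.] zt 0.124 c [665. 584.] size [ 33. 134.] ang 89.0 n 412
[151. 162.] zt 0.256 c [589. 308.] size [81. 34.] ang 2.7 n 320
[205. 167.] zt 0.052 c [605. 196.] size [82. 80.] ang 44.8 n 163
[118. 243.] zt 0.069 c [405. 442.] size [ 65. 143.] ang 84.9 n 641
[300. 236.] zt 0.049 c [419. -62.] size [87. 85.] ang 23.1 n 718
[439. 283.] zt 0.065 c [ 296. -441.] size [ 55. 108.] ang 83.4 n 636
```

View pics/s19z.png

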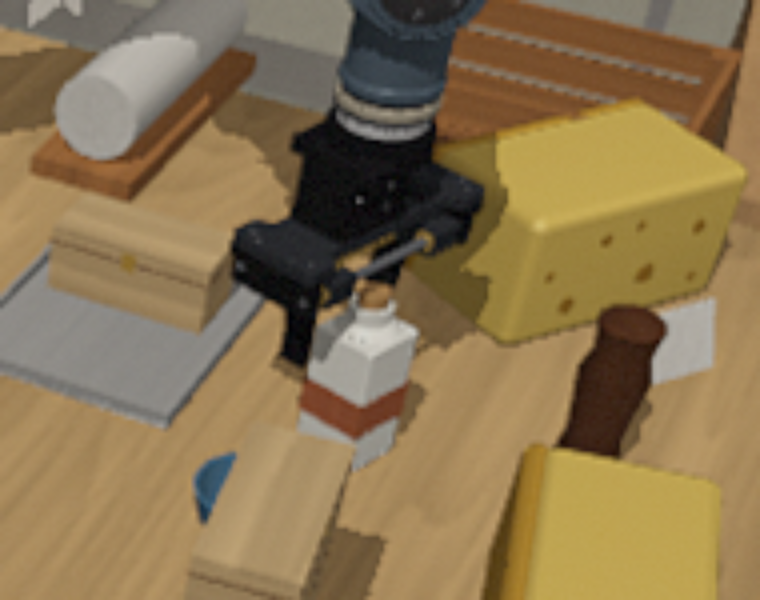

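View pics/w19.png

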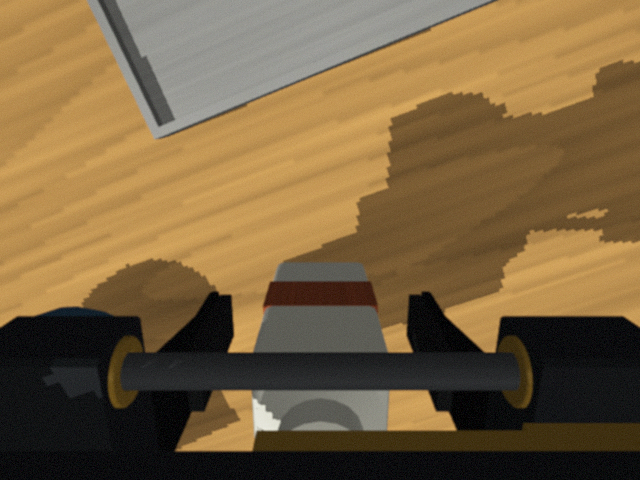

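View pics/top19.png

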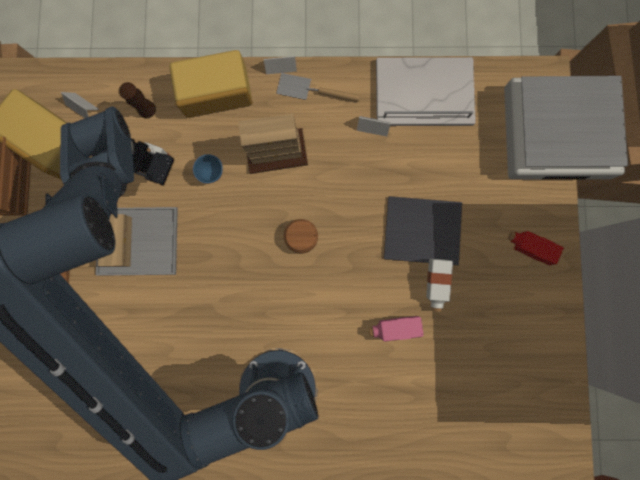

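Two problems. First, the first bottle has been knocked over and now lies at (440,283), partly on the slate; I'll redo it. Second, this bottle leans, so I'll measure by how much.

```bash
python3 -c "
from h import *
W=cloud('w19')
for v in (268,280,295,310,325,340,348,400,410,420,428): print(v,[ (W[v,u]*1000).round(0) for u in (290,320,350)])
P=W[315:345,285:355].reshape(-1,3);P=np.vstack([P,W[268:280,285:355].reshape(-1,3)]);P=P[~np.isnan(P[:,0])];c=P.mean(0);n=np.linalg.svd(P-c)[2][2];print('normal',n,np.degrees(np.arcsin(abs(n[2]))))
"
```

```text
268 [array([594., 333.,  15.]), array([599., 349.,  16.]), array([606., 366.,  16.])]
280 [array([594., 334.,  34.]), array([600., 349.,  34.]), array([605., 365.,  35.])]
295 [array([594., 335.,  55.]), array([599., 349.,  55.]), array([604., 363.,  55.])]
310 [array([595., 336.,  71.]), array([599., 349.,  71.]), array([605., 362.,  70.])]
325 [array([595., 337.,  85.]), array([600., 349.,  85.]), array([604., 361.,  85.])]
340 [array([595., 338.,  98.]), array([600., 349.,  97.]), array([604., 360.,  97.])]
348 [array([596., 338., 103.]), array([600., 349., 104.]), array([604., 360., 103.])]
400 [array([609., 334., 116.]), array([610., 346., 121.]), array([616., 355., 117.])]
410 [array([610., 334., 121.]), array([610., 345., 125.]), array([618., 354., 119.])]
420 [array([610., 334., 125.]), array([610., 345., 130.]), array([618., 354., 125.])]
428 [array([610., 335., 130.]), array([612., 345., 132.]), array([617., 354., 130.])]
normal [ 9.37457232e-01 -3.48100472e-01  1.59428454e-05] 0.0009134577539224338
```

The bottle is actually exactly upright: its face is vertical at x≈0.600. It had rocked over its far edge, so its axis is about 27 mm beyond the TCP. I'll slide over it and regrip.

Emit:
step_arm --pt "-9 0 0" --pt "-10 0 0" --pt "-9 0 0" --pt "0 0 0" --pt "0 0 0" --twist '[0, 0, 0, 0, 0]'

```text
time: 49.7
position: [0.6254, 0.34, 0.1]
tool_rot: [0.177, 0.984, 0.0, 0.0]
ft_force: [-0.3, 0.8, 0.6]
grip_width: 0.0749
```

Emit:
step_arm --pt "0 0 0" --pt "0 0 0" --pt "0 0 0" --pt "0 0 0" --pt "0 0 0" --pt "0 0 0" --pt "0 0 -8" --pt "0 0 -12" --pt "0 0 -15" --pt "0 0 -20" --pt "0 0 -25" --pt "0 0 -25" --pt "0 0 -25" --pt "0 0 -15" --pt "0 0 -8" --pt "0 0 0" --pt "0 0 0" --twist '[0, 0, 0, 0, 0, 0, 0, 0, 0, 0, 0, 0, 0, 0, 0, 0, 0]' --jaw 45 --force 30

```text
time: 51.12
position: [0.6239, 0.3405, 0.253]
tool_rot: [0.177, 0.984, -0.0, -0.0]
ft_force: [-0.4, 0.1, -2.7]
grip_width: 0.0538
```

```bash
python3 -c "
from h import *
c=shot('scene','s20');shot('top','top20');shot('wrist','w20')
cv2.imwrite('pics/s20z.png',cv2.resize(c['color'][50:230,370:560],None,fx=3.2,fy=3.2))
plan(.469,-.366,.12,85.2)
W=cloud('w20');Z=W[:,320,2]
for v in (268,280,295,310,325,340,400,420,428): print(v,[ (W[v,u]*1000).round(0) for u in (300,320,340)])
"
```

```text
t 51.27 at [623.2 340.2 250.9] psi 69.6 q6 -0.87 grip 53.6 F [-0.8   1.16 -3.58] 
 twist -15.6 then slide x 94.6 y -716.6 z 130.9
268 [array([596., 341., 241.]), array([599., 349., 240.]), array([602., 356., 241.])]
280 [array([596., 342., 253.]), array([599., 349., 253.]), array([601., 356., 253.])]
295 [array([599., 341., 260.]), array([601., 348., 261.]), array([603., 355., 262.])]
310 [array([602., 340., 266.]), array([604., 347., 266.]), array([608., 353., 264.])]
325 [array([606., 339., 268.]), array([609., 345., 268.]), array([611., 351., 268.])]
340 [array([609., 338., 274.]), array([609., 345., 277.]), array([613., 351., 275.])]
400 [array([618., 335., 292.]), array([621., 341., 291.]), array([622., 347., 292.])]
420 [array([625., 333., 292.]), array([627., 338., 292.]), array([630., 344., 291.])]
428 [array([628., 331., 291.]), array([630., 337., 292.]), array([633., 343., 291.])]
```

View pics/s20z.png

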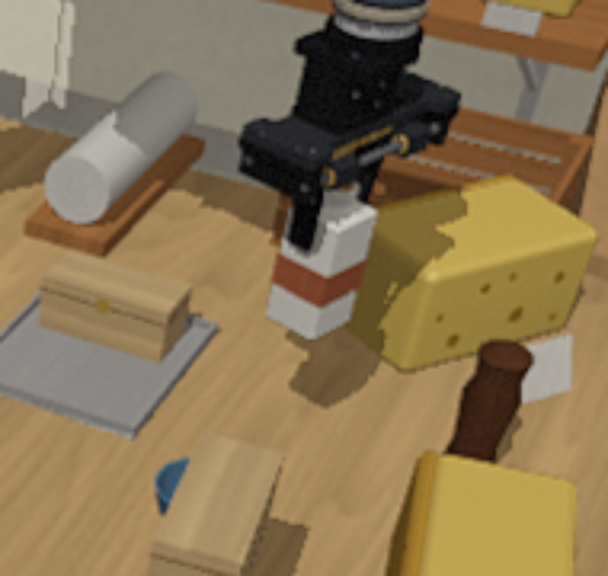

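View pics/top20.png

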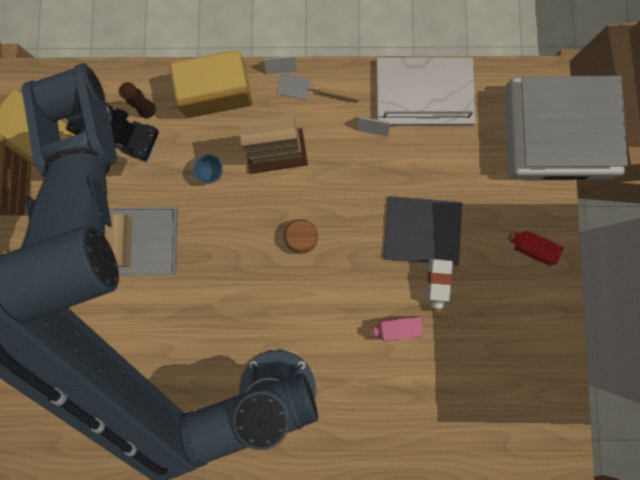

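Emit:
step_arm --pt "5 0 0" --pt "10 0 0" --pt "15 -5 0" --pt "15 -15 0" --pt "15 -25 0" --pt "15 -29 0" --pt "14.8 -29 0" --pt "0 -29 0" --pt "0 -29 0" --pt "0 -29 0" --pt "0 -29 0" --pt "0 -29 0" --pt "0 -29 0" --pt "0 -29 0" --pt "0 -29 0" --pt "0 -29 0" --pt "0 -29 0" --pt "0 -29 0" --pt "0 -29 0" --pt "0 -29 0" --twist '[-5.2, -5.2, -5.2, 0, 0, 0, 0, 0, 0, 0, 0, 0, 0, 0, 0, 0, 0, 0, 0, 0]'

```text
time: 52.93
position: [0.4945, -0.1269, 0.2522]
tool_rot: [0.042, 0.999, 0.0, -0.001]
ft_force: [0.3, 0.0, -2.6]
grip_width: 0.0533
```

```bash
python3 -c "
from h import *
plan(.474,-.361,.118,85.2)"
```

```text
t 52.93 at [ 494.5 -126.9  252.2] psi 85.2 q6 -1.96 grip 53.3 F [ 0.32  0.05 -2.6 ] 
 twist 0.0 then slide x 0.9 y -235.0 z 134.2
```

Emit:
step_arm --pt "0 -28 0" --pt "0 -28 0" --pt "0 -28 0" --pt "0 -28 0" --pt "0 -28 0" --pt "0 -28 0" --pt "0 -28 0" --pt "0 -22 0" --pt "0 -12 0" --pt "0 -5 0" --pt "0 0 20" --pt "0 0 30" --pt "0 0 30" --pt "0 0 30" --pt "0 0 15" --pt "0 0 9" --pt "0 0 0" --pt "0 0 0" --twist '[0, 0, 0, 0, 0, 0, 0, 0, 0, 0, 0, 0, 0, 0, 0, 0, 0, 0]'

```text
time: 54.43
position: [0.4762, -0.3594, 0.1192]
tool_rot: [0.041, 0.999, 0.0, -0.0]
ft_force: [1.0, -0.5, -3.5]
grip_width: 0.0539
```

Emit:
step_arm --pt "0 0 2" --pt "0 0 2" --pt "0 0 2" --pt "0 0 0" --pt "0 0 0" --twist '[0, 0, 0, 0, 0]'

```text
time: 54.85
position: [0.4759, -0.36, 0.1134]
tool_rot: [0.042, 0.999, -0.0, 0.0]
ft_force: [-0.4, -0.3, -3.7]
grip_width: 0.0539
```

Emit:
step_arm --pt "0 0 1.5" --pt "0 0 1" --pt "0 0 0" --pt "0 0 0" --twist '[0, 0, 0, 0]'

```text
time: 55.18
position: [0.4757, -0.3599, 0.1104]
tool_rot: [0.042, 0.999, 0.0, -0.0]
ft_force: [0.6, -0.4, -4.0]
grip_width: 0.0541
```

Emit:
step_arm --pt "0 0 1" --pt "0 0 0" --pt "0 0 0" --twist '[0, 0, 0]'

```text
time: 55.43
position: [0.4759, -0.36, 0.11]
tool_rot: [0.041, 0.999, -0.0, 0.0]
ft_force: [-0.5, 2.2, 1.6]
grip_width: 0.0537
```

Contact. I'm releasing and rising.

Emit:
step_arm --pt "0 0 0" --pt "0 0 0" --pt "0 0 0" --pt "0 0 0" --pt "0 0 -15" --pt "0 0 -25" --pt "0 0 -30" --pt "0 0 -30" --pt "0 0 -30" --pt "0 0 0" --twist '[0, 0, 0, 0, 0, 0, 0, 0, 0, 0]' --jaw 80

```text
time: 56.27
position: [0.4786, -0.3628, 0.2462]
tool_rot: [0.041, 0.999, -0.005, 0.005]
ft_force: [1.1, -0.9, 1.3]
grip_width: 0.0799
```

```bash
python3 -c "
from h import *
shot('wrist','w22');c=shot('scene','s22');shot('top','top22')
cv2.imwrite('pics/s22z.png',cv2.resize(c['color'][180:400,100:370],None,fx=2.7,fy=2.7))
plan(.296,-.44,.25,83.4)
"; python3 meas.py top22
```

```text
t 56.42 at [ 475.7 -359.7  239.6] psi 85.2 q6 -2.32 grip 80.0 F [-0.11  0.02 -0.36] 
 twist 1.8 then slide x 169.2 y -100.4 z -10.4
[209.  93.] zt 0.113 c [811. 182.] size [ 84. 202.] ang 1.9 n 1654
[135.  98.] zt 0.153 c [792. 389.] size [46. 44.] ang 60.2 n 209
[421. 107.] zt 0.049 c [ 748. -384.] size [ 41. 318.] ang 3.4 n 411
[ 79. 105.] zt 0.052 c [795. 570.] size [66. 13.] ang 58.6 n 80
[270. 138.] zt 0.195 c [671.  13.] size [ 67. 140.] ang 8.2 n 1385
[ 66. 145.] zt 0.123 c [668. 568.] size [ 65. 134.] ang 90.0 n 670
[206. 167.] zt 0.052 c [605. 196.] size [82. 80.] ang 45.0 n 166
[114. 240.] zt 0.070 c [406. 448.] size [140.  67.] ang 0.5 n 1193
[439. 283.] zt 0.065 c [ 296. -442.] size [ 56. 107.] ang 85.8 n 611
```

View pics/s22z.png

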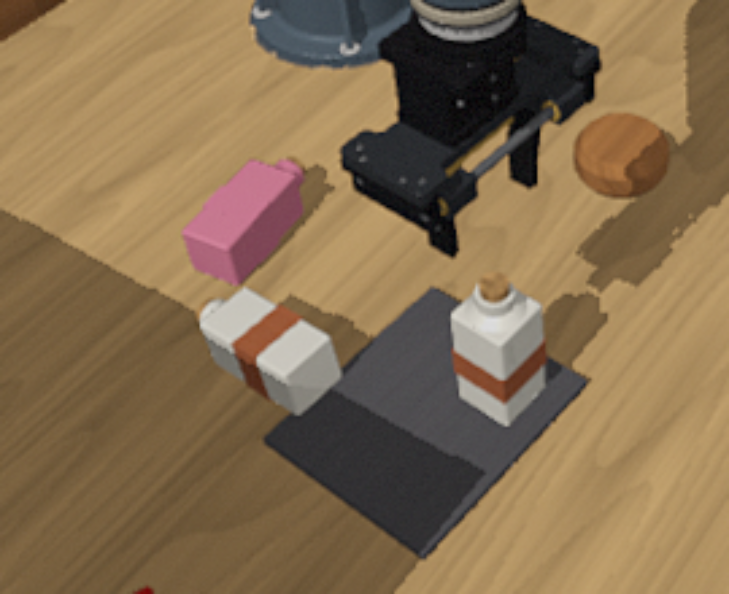

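View pics/w22.png

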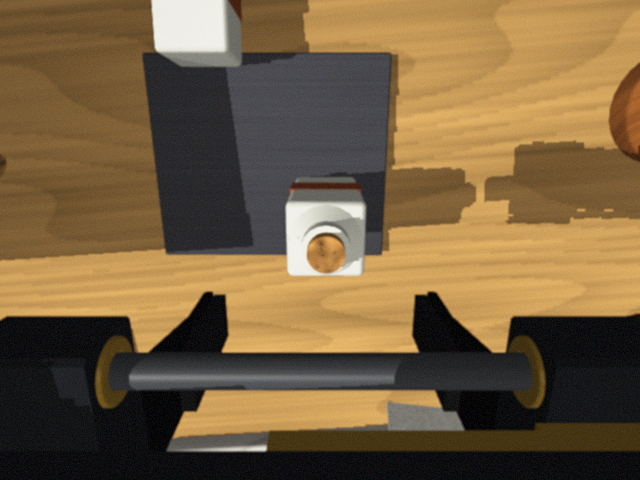

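Bottle 2 stands well on the slate. Bottle 1 lies with its base on the slate's near edge and its cork towards the robot. I'll go over it next.

```bash
python3 -c "
from h import *
plan(.256,-.438,.14,85)
W=cloud('top22');print(W[328,400],W[318,420],W[340,380])
"
```

```text
t 56.42 at [ 475.7 -359.7  239.6] psi 85.2 q6 -2.32 grip 80.0 F [-0.11  0.02 -0.36] 
 twist 0.2 then slide x 212.0 y -97.2 z 99.6
[ 0.16772043 -0.33195634  0.05462027] [ 0.19401319 -0.38571505  0.05518096] [ 0.13096094 -0.28356074 -0.00065094]
```

Emit:
step_arm --pt "10 -5 0" --pt "20 -9 0" --pt "20 -9 0" --pt "20 -9 0" --pt "20 -9 0" --pt "20 -9 0" --pt "20 -9 0" --pt "20 -9 0" --pt "20 -9 0" --pt "20 -9 0" --pt "15 -7 0" --pt "7 -4 0" --pt "0 0 25" --pt "0 0 30" --pt "0 0 30" --pt "0 0 10" --pt "0 0 0" --pt "0 0 0" --twist '[0, 0, 0, 0, 0, 0, 0, 0, 0, 0, 0, 0, 0, 0, 0, 0, 0, 0]'

```text
time: 57.92
position: [0.2565, -0.4387, 0.1442]
tool_rot: [0.041, 0.999, 0.001, -0.0]
ft_force: [0.3, -1.4, 1.1]
grip_width: 0.08
```

```bash
python3 -c "
from h import *
shot('wrist','w23');shot('top','top23')
plan(.256,-.438,.03,85)
W=cloud('w23');m=(W[...,2]>.035)&(W[...,2]<.08)
n,L,S,C=cv2.connectedComponentsWithStats(m.astype('uint8'))
for i in range(1,n):
  if S[i,4]>300:
    P=W[L==i]*1000; r=cv2.minAreaRect(P[:,:2].astype(np.float32)); print(S[i],P.min(0).round(0),P.max(0).round(0),r)
for v in range(180,440,12): print(v,(W[v,320]*1000).round(0))
"
```

```text
t 58.02 at [ 257.  -440.   145.7] psi 85.3 q6 -2.75 grip 80.1 F [-0.25 -0.04  0.71] 
 twist 0.3 then slide x 1.1 y 1.9 z 115.7
[  385     2   255   148 24553] [ 129. -393.   35.] [ 195. -250.   58.] ((160.5740509033203, -321.0030517578125), (54.79572677612305, 140.40106201171875), 7.334218978881836)
[  275   177    90   175 13059] [ 208. -470.   35.] [ 316. -411.   64.] ((261.13299560546875, -439.44140625), (54.72248458862305, 106.32795715332031), 85.34752655029297)
[278 390  84   8 644] [ 336. -473.   61.] [ 347. -419.   67.] ((341.2178955078125, -445.93927001953125), (53.4347038269043, 7.46137809753418), 85.312255859375)
180 [ 210. -435.   36.]
192 [ 217. -435.   37.]
204 [ 224. -436.   42.]
216 [ 231. -436.   44.]
228 [ 236. -437.   52.]
240 [ 242. -437.   56.]
252 [ 250. -438.   56.]
264 [ 257. -439.   57.]
276 [ 265. -439.   57.]
288 [ 272. -440.   57.]
300 [ 279. -440.   60.]
312 [ 287. -441.   59.]
324 [ 295. -442.   60.]
336 [ 302. -442.   62.]
348 [ 309. -443.   63.]
360 [ 221. -436.  214.]
372 [ 223. -436.  216.]
384 [ 226. -436.  216.]
396 [ 342. -446.   65.]
408 [ 395. -450.   11.]
420 [ 408. -451.    9.]
432 [ 230. -437.  224.]
```

View pics/w23.png

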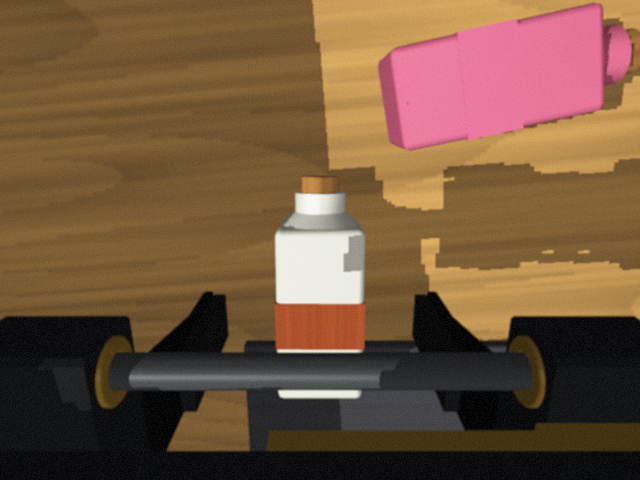

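Emit:
step_arm --pt "7 0 30" --pt "0 0 30" --pt "0 0 30" --pt "0 0 27" --pt "0 0 0" --pt "0 0 0" --twist '[0.3, 0, 0, 0, 0, 0]'

```text
time: 58.52
position: [0.2497, -0.4386, 0.0278]
tool_rot: [0.044, 0.999, 0.0, -0.0]
ft_force: [0.1, 0.7, 0.2]
grip_width: 0.08
```

Emit:
step_arm --pt "0 0 0" --pt "0 0 0" --pt "0 0 0" --pt "0 0 0" --pt "0 0 0" --pt "0 0 0" --pt "0 0 0" --pt "0 0 0" --pt "0 0 0" --twist '[0, 0, 0, 0, 0, 0, 0, 0, 0]' --jaw 45 --force 6

```text
time: 59.27
position: [0.2497, -0.4385, 0.0285]
tool_rot: [0.044, 0.999, -0.0, 0.0]
ft_force: [0.3, 0.8, 8.0]
grip_width: 0.0541
```

Emit:
step_arm --pt "0 0 -4" --pt "0 0 -7" --pt "0 0 -9" --pt "0 0 -10" --pt "0 0 -10" --pt "0 0 -10" --pt "0 0 -10" --pt "0 0 -10" --pt "0 0 -10" --pt "0 0 -8" --pt "0 0 -6" --pt "0 0 0" --pt "0 0 0" --pt "0 0 0" --twist '[0, 0, 0, 0, 0, 0, 0, 0, 0, 0, 0, 0, 0, 0]'

```text
time: 60.43
position: [0.2494, -0.4381, 0.1212]
tool_rot: [0.044, 0.999, 0.0, -0.0]
ft_force: [-0.0, -0.6, -3.8]
grip_width: 0.0541
```

```bash
python3 -c "
from h import *
c=shot('scene','s24')
cv2.imwrite('pics/s24z.png',cv2.resize(c['color'][180:400,100:370],None,fx=2.7,fy=2.7))
plan(.39,-.45,.125,85.2)"
```

```text
t 60.48 at [ 249.4 -438.   121.1] psi 84.9 q6 -2.76 grip 53.7 F [ 0.69 -0.29 -3.41] 
 twist -0.3 then slide x -141.1 y -0.2 z -3.9
```

View pics/s24z.png

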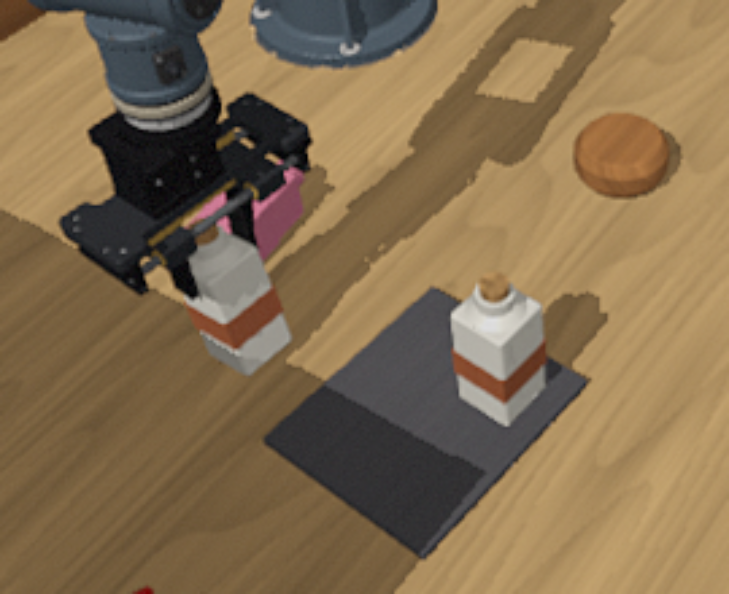

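Emit:
step_arm --pt "-6 0 -8" --pt "-12 0 -4" --pt "-14 0 0" --pt "-14 0 0" --pt "-14 0 0" --pt "-14 0 0" --pt "-14 0 0" --pt "-14 0 0" --pt "-14 0 0" --pt "-12 0 0" --pt "-8 0 0" --pt "-5 0 0" --pt "0 0 0" --pt "0 0 0" --twist '[0, 0, 0, 0, 0, 0, 0, 0, 0, 0, 0, 0, 0, 0]' --force 5

```text
time: 61.65
position: [0.3897, -0.4506, 0.1334]
tool_rot: [0.044, 0.999, 0.0, -0.0]
ft_force: [-0.2, -0.8, -3.4]
grip_width: 0.0542
```

Emit:
step_arm --pt "0 0 4" --pt "0 0 2" --pt "0 0 0" --pt "0 0 0" --pt "0 0 0" --twist '[0, 0, 0, 0, 0]' --force 4

```text
time: 62.07
position: [0.3897, -0.4509, 0.1275]
tool_rot: [0.044, 0.999, 0.0, -0.0]
ft_force: [-0.1, -0.0, -3.4]
grip_width: 0.0539
```

```bash
python3 -c "
from h import *
c=shot('scene','s25');shot('wrist','w25')
cv2.imwrite('pics/s25z.png',cv2.resize(c['color'][180:400,100:370],None,fx=2.7,fy=2.7))
plan(.39,-.45,.115,85.2)
W=cloud('w25')
for v in range(250,345,8): print(v,(W[v,320]*1000).round(0))
"
```

```text
t 62.17 at [ 389.8 -451.   127.6] psi 84.9 q6 -2.53 grip 54.0 F [ 0.14  0.4  -2.51] 
 twist -0.3 then slide x -0.1 y 1.0 z 12.6
250 [ 364. -449.   93.]
258 [ 362. -448.  111.]
266 [ 361. -448.  123.]
274 [ 363. -448.  127.]
282 [ 365. -449.  130.]
290 [ 367. -449.  131.]
298 [ 369. -449.  134.]
306 [ 369. -449.  140.]
314 [ 370. -449.  146.]
322 [ 372. -449.  147.]
330 [ 372. -449.  153.]
338 [ 372. -449.  157.]
```

View pics/s25z.png

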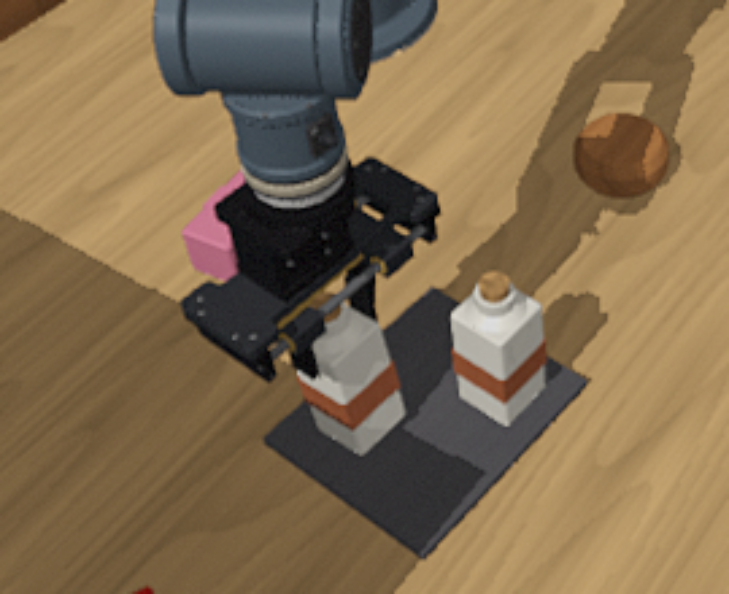

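Emit:
step_arm --pt "0 0 4" --pt "0 0 3" --pt "0 0 3" --pt "0 0 2" --pt "0 0 1" --pt "0 0 1" --pt "0 0 0" --pt "0 0 0" --twist '[0, 0, 0, 0, 0, 0, 0, 0]'

```text
time: 62.83
position: [0.3913, -0.4516, 0.1149]
tool_rot: [0.044, 0.999, -0.001, 0.001]
ft_force: [1.6, 1.6, 6.1]
grip_width: 0.0539
```

```bash
python3 -c "
from h import *
c=shot('scene','s26');shot('wrist','w26')
cv2.imwrite('pics/s26z.png',cv2.resize(c['color'][180:400,100:370],None,fx=2.7,fy=2.7))
plan(.39,-.45,.11,85.2)
W=cloud('w26')
for v in range(240,345,8): print(v,(W[v,320]*1000).round(0))
"
```

```text
t 62.93 at [ 391.2 -451.6  114.9] psi 84.9 q6 -2.53 grip 54.1 F [1.48 1.36 5.38] 
 twist -0.3 then slide x 1.3 y 1.5 z 4.9
240 [ 371. -450.   49.]
248 [ 369. -450.   67.]
256 [ 368. -449.   83.]
264 [ 367. -449.   96.]
272 [ 366. -449.  107.]
280 [ 365. -449.  117.]
288 [ 367. -449.  120.]
296 [ 369. -450.  123.]
304 [ 371. -450.  125.]
312 [ 373. -450.  127.]
320 [ 375. -450.  130.]
328 [ 375. -450.  136.]
336 [ 375. -450.  141.]
344 [ 377. -450.  142.]
```

View pics/s26z.png

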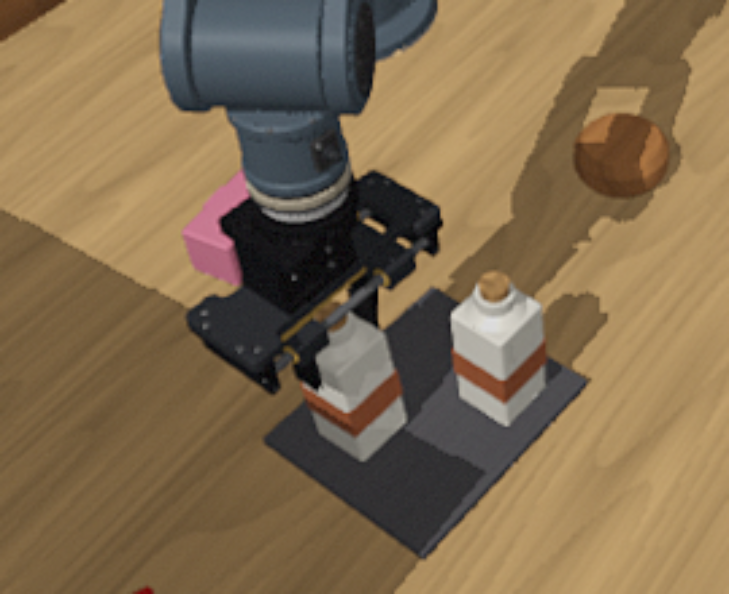

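Emit:
step_arm --pt "-2 0 0" --pt "-2 0 0" --pt "0 0 -1" --pt "0 0 0" --pt "0 0 0" --twist '[0, 0, 0, 0, 0]'

```text
time: 63.35
position: [0.3939, -0.4511, 0.1142]
tool_rot: [0.044, 0.999, 0.0, -0.0]
ft_force: [1.1, -0.4, 0.3]
grip_width: 0.0536
```

Emit:
step_arm --pt "0 0 0" --pt "0 0 0" --pt "0 0 0" --pt "0 0 0" --pt "0 0 0" --pt "0 0 0" --twist '[0, 0, 0, 0, 0, 0]' --jaw 80

```text
time: 63.85
position: [0.3939, -0.4512, 0.1146]
tool_rot: [0.044, 0.999, -0.0, -0.0]
ft_force: [0.4, 0.1, 0.4]
grip_width: 0.0783
```

Emit:
step_arm --pt "0 0 -15" --pt "0 0 -25" --pt "0 0 -30" --pt "0 0 -30" --pt "0 0 -30" --pt "0 0 0" --twist '[0, 0, 0, 0, 0, 0]'

```text
time: 64.35
position: [0.396, -0.4544, 0.2512]
tool_rot: [0.044, 0.999, -0.006, 0.004]
ft_force: [0.3, -0.1, 0.5]
grip_width: 0.0799
```

```bash
python3 -c "
from h import *
c=shot('scene','s27');shot('wrist','w27')
cv2.imwrite('pics/s27z.png',cv2.resize(c['color'][180:400,100:370],None,fx=2.7,fy=2.7))
plan(.39,-.45,.11,85.2)
W=cloud('w27')
m=(W[...,2]>.03)&(W[...,2]<.17)
n,L,S,C=cv2.connectedComponentsWithStats(m.astype('uint8'))
for i in range(1,n):
  if S[i,4]>300:
    P=W[L==i]*1000; print(S[i],P.min(0).round(0),P.max(0).round(0)); T=P[abs(P[:,2]-P[:,2].max())<5]; print(' top centre',T.mean(0))
"
```

```text
t 64.45 at [ 394.4 -451.8  246.2] psi 84.9 q6 -2.52 grip 79.9 F [-0.15  0.78 -0.29] 
 twist -0.3 then slide x 4.5 y 1.4 z 136.2
[   0  183  123   91 7064] [ 344. -732.   30.] [ 427. -638.   58.]
 top centre [ 388.2332825  -697.25834776   54.8161165 ]
[ 285  188   79   96 7130] [ 370. -481.   31.] [ 429. -422.  153.]
 top centre [ 399.54667441 -451.78642681  150.56782123]
[ 398  261   97   91 4685] [ 447. -390.   30.] [ 502. -331.  142.]
 top centre [ 466.43770976 -350.83609458  140.01132715]
```

View pics/s27z.png

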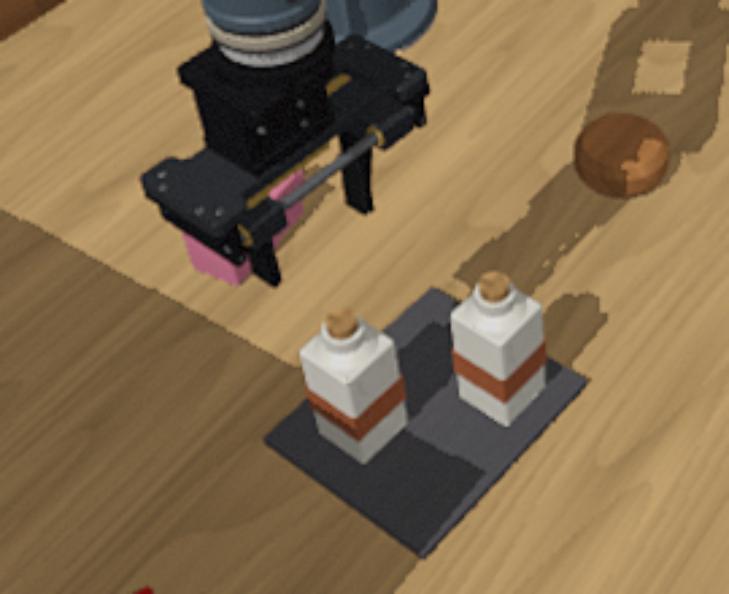

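View pics/w27.png

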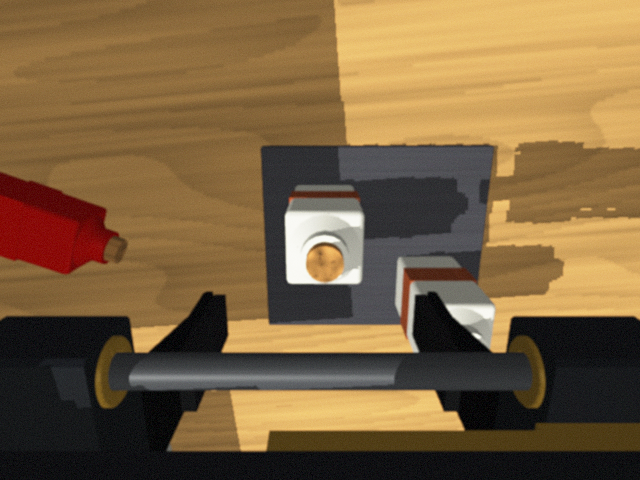

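Both bottles stand. I'll move clear and do a final check.

Emit:
step_arm --pt "0 0 -30" --pt "0 10 0" --pt "0 30 0" --pt "0 35 0" --pt "0 35 0" --pt "0 35 0" --pt "0 35 0" --pt "0 35 0" --pt "0 35 0" --pt "0 35 0" --pt "0 35 0" --pt "0 20 0" --pt "0 10 0" --pt "0 0 0" --pt "0 0 0" --pt "0 0 0" --twist '[0, 0, 0, 0, 0, 0, 0, 0, 0, 0, 0, 0, 0, 0, 0, 0]'

```text
time: 65.78
position: [0.4251, -0.1037, 0.2742]
tool_rot: [0.045, 0.999, -0.0, -0.0]
ft_force: [0.9, -0.3, -0.5]
grip_width: 0.0801
```

```bash
python3 meas.py top22 >/dev/null; python3 -c "
from h import *
c=shot('scene','s28');shot('top','top28');plan(.4,0,.2,85)"; python3 meas.py top28
```

```text
t 65.88 at [ 425.1 -103.9  274.4] psi 84.8 q6 -1.98 grip 79.8 F [-0.71 -0.52 -0.03] 
 twist -0.2 then slide x 34.0 y 101.3 z 74.4
[209.  93.] zt 0.113 c [822. 184.] size [ 89. 196.] ang 10.8 n 1651
[135.  98.] zt 0.154 c [791. 389.] size [43. 44.] ang 21.8 n 205
[421. 107.] zt 0.049 c [ 755. -384.] size [ 40. 317.] ang 7.7 n 416
[ 79. 104.] zt 0.051 c [795. 570.] size [74. 15.] ang 51.6 n 89
[270. 138.] zt 0.195 c [670.  13.] size [ 67. 140.] ang 8.1 n 1389
[ 66. 145.] zt 0.123 c [668. 567.] size [135.  65.] ang 0.0 n 684
[206. 167.] zt 0.051 c [606. 195.] size [81. 82.] ang 2.6 n 169
[410. 211.] zt 0.148 c [ 480. -362.] size [26. 32.] ang 86.1 n 99
[114. 240.] zt 0.069 c [405. 448.] size [140.  69.] ang 0.5 n 1203
[444. 239.] zt 0.148 c [ 404. -451.] size [30. 28.] ang 77.1 n 107
[295. 240.] zt 0.049 c [412. -49.] size [58. 64.] ang 57.5 n 319
```

View pics/top28.png

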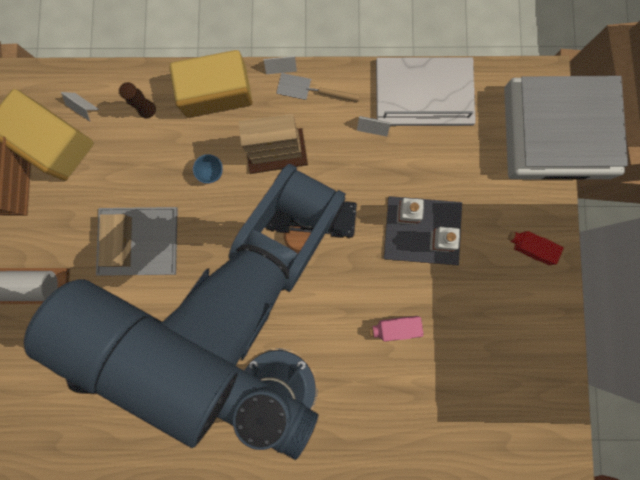

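View pics/s28.png

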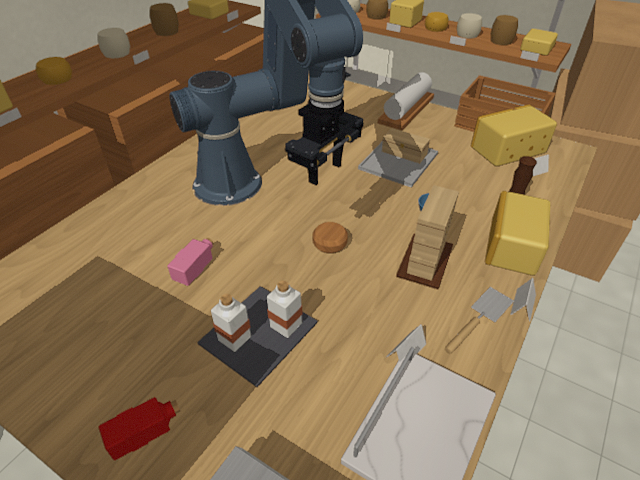

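```bash
python3 -c "
from rig import robot
print(robot.hand_in())"
```

```text
the job is handed in; nothing more can be done
None
```

I made up the order and handed it in at about 66 s of the 208 s allowed. The hand-in gives no verdict; in the last pictures everything was within the limits I could measure.

- **Cases:** lifting showed three full ones (about 4 to 5 N each) and one empty (about 1 N). The full ones are stacked on the board, the top one measured about 6 mm from its centre. Each tier was within about 3 mm of the one below when placed. The empty one lies flat in the tray, about 50 mm in y from its centre.
- **Bottles:** both white bottles stand on the slate, at about (-27, -45) mm and (38, 49) mm from its centre. The pink and red look-alikes were left alone.
- **Bystanders:** the bowl measured within 2 mm of where it started. The wheel looked unmoved, but the arm partly hid it in the last picture; an earlier clear view put it within about 3 mm.

**What went wrong on the way:**
- The first case met the board about 7 mm early, probably after slipping in the grip; it sat flat once released.
- The first bottle was knocked over on the slate while I worked on the other one, so I picked it up and stood it again.
- The second bottle rocked over one edge when released on the counter. It stayed upright, so I regripped it before placing it.

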